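# Rotate the media bottles and pack the oldest for testing

## Robot

A 6-joint arm with a two-finger parallel gripper is mounted at the origin on a cart in front of the work surface, level with it; the furniture and walls round the work are solid. World frame = base frame: x ahead of the robot, y to its left, z up, the work surface at z = 0. Lengths are in m, angles in degrees, forces in N, time in s.
With the tool pointing down it reaches from about 0.3 to 0.825 m from the base axis. Payload 5.4 kg.
Tool frame: the origin (TCP) lies at the very end of the fingers, on their centre line; the grasp point (between the pads) lies 19 mm behind it; z points along the fingers, y is the line along which they close (so a half turn about z gives the same grasp; the last joint's range is limited). The gripper opens to 92 mm and grips with 3 to 60 N. Pads are 20 mm wide; open, the fingers measure 128 mm over their backs; the gripper's body (75 mm by 189 mm) begins 69 mm behind the grasp point.
Start: joints at [-79.991, 9.076, 91.501, -0, 79.423, -12.038], TCP at [0.216, -0.533, 0.215] pointing down, gripper open.
Joint ranges: [-166.64, 166.64], [-54.1, 131.32], [10.49, 154.53], [-73.88, 253.88], [9.74, 151.15], [-171.62, 171.62]. Speed limits (degrees/s): [147.25, 147.25, 180, 180, 180, 180].

## Interface

Orientations are given as [roll, pitch, yaw] about the fixed x, y, z axes, in that order (R = Rz(yaw) Ry(pitch) Rx(roll)).
In Python, from cell import arm, eyes, hand_in gives the robot as it stands.
- The arm moves only by the shell command python3 -m creep 'ROWS' [FORCE]. ROWS is JSON, a list of rows, each an object with "rot": the turn, a rotation vector about the tool's x, y, z in degrees, a list of three; "travel": the shift along the tool's x, y, z in m, a list of three; "hand": the opening, from -1 (shut) to 1 (fully open), so that 0 is half open. A call has 1 to 8 rows; each row shifts and turns the commanded pose from where the row before left it, along the tool's axes as they then stand; what a row does not reach is not made up. A row lasts 1/10 s, in which the tool goes at most 50 mm and 8.59 degrees, less where a joint would pass 70% of its speed; a pose out of reach is approached as far as the arm can. A call with a gripper value outside its range is refused whole. The fingers move at their own pace and stop on an object; FORCE is the grip in N (left out, the last holds). Time passes only in rows, so rows that do not move let the fingers close. It gives the time, the measured TCP pose, the force, the opening and the grip force at its end, in the units of the state.
- arm.sense(): the state, without advancing time (a new reading comes with each control period).
- eyes.grab_frame(name): name is "side" or "top" or "wrist"; returns the picture (420x560x3 uint8, red, green, blue); there is no depth.
- eyes.camera_params(name): a dict with "mtx" (3x3 intrinsics, pixels), "k1" (the pictures are not rectified: a ray, as slopes to the right and down, at radius r is drawn at 1 + k1 r^2 times it, then the intrinsics apply), "view" (4x4, takes a point from world to camera coordinates). Camera axes: x right, y up, looking along -z (the intrinsics and any distortion apply to the point x, -y, -z); pixel columns grow to the right and rows downward; lengths in m; the calibration is good to about 2 mm. A picture is of the moment at which its call begins: read the wrist's pose just before it. camera_params takes no time and is no camera call; for the wrist camera it gives the pose at the moment of the call.
- hand_in(): hands the job in; it is judged then, once.
Trained networks look in the newest picture that a camera, given by its name, has taken for a name from the list of things; names that differ only in an ending like _2 or _b are one class to them, and where a whole thing is asked for, a point or a joint stands for the part that bears it (a point fixed in the world has none). Each returns a list of dicts, best first, with "confidence" (0 to 1); they miss things now and then, are a little off and sometimes report something else, mostly with a low value. They report only what shows in the picture. A call takes as long as a camera call.
- eyes.cut_out(name, camera): "region" (420x560 bool, what is visible of it) and "centre" ([column, row] in pixels, amid what is visible of it).
The state is a dict: "clock": time; "joint_pos": joint angles; "joint_vel": joint speeds; "joint_efforts": joint torques, N m; "tool_pos": TCP position; "ee_rot": TCP orientation; "force": force on the tool from outside, world axes, zero at the start; "wrist_torque": the same for the moment, N m; "opening": opening from 0.0 (shut) to 1.0 (fully open); "finger_force": force on a finger pad.
Only numpy, scipy, OpenCV 4.12 (cv2) and the standard library are available. Lean on these libraries where they do the work, as an engineer would, in place of code of your own. Each camera call takes 0.05 s, during which the arm holds its last target. There are 200 camera calls.

## Task

Send the oldest media bottle, the front one in the bottle row, out for testing: stand it in the canister base on the packing stand, close the cover over it and twist it clockwise until it locks, then set the closed canister upright in the grey outgoing tray. Restock the row first in, first out: pull the remaining old bottles, in the order they have, up to the front bar and stand every new bottle from the cardboard tray behind them, all in that one row, upright and closed up with no gap as wide as a finger between neighbours. Knock no bottle over and leave the specimen cups as they are.

Things in the scene. Friction and masses are not known exactly. Their poses are not given: they have to be found in the camera images.
- rack: The bottle row (fixed): low single-file wire rack, white floor plate, open above. Origin: centre of its underside; x runs along the row from front (robot side) to back. Bottles stand on the plate, 8 mm above the origin. Free inside: x -118 to +118 mm, y -22 to +22 mm. The wires all round reach 47 mm above the origin. A bottle touching the front bar has its axis at x = -101 mm.
- rack_front (a point): Middle of the front bar's inner face, at floor plate height.
- old_1: Glass media bottle, 75 g: body 34 mm in diameter up to 70 mm, then a neck and cap taken as 18 mm in diameter up to 117 mm; best picked by the neck. Origin: centre of the underside; z up along the bottle. The oldest stock: frontmost in the bottle row at the start.
- old_2: Glass media bottle, 75 g: body 34 mm in diameter up to 70 mm, then a neck and cap taken as 18 mm in diameter up to 117 mm; best picked by the neck. Origin: centre of the underside; z up along the bottle. Old stock: behind the oldest in the bottle row at the start; absent in some runs.
- old_3: Glass media bottle, 75 g: body 34 mm in diameter up to 70 mm, then a neck and cap taken as 18 mm in diameter up to 117 mm; best picked by the neck. Origin: centre of the underside; z up along the bottle. Old stock: behind the oldest (and behind old_2, when that is there) in the row at the start; absent in some runs.
- carton: Shallow open cardboard tray (fixed), 170 x 170 x 32 mm, walls and floor 4 mm thick; the new bottles stand in it at the start. Origin: centre of its underside.
- new_1: Glass media bottle, 75 g: body 34 mm in diameter up to 70 mm, then a neck and cap taken as 18 mm in diameter up to 117 mm; best picked by the neck. Origin: centre of the underside; z up along the bottle. New stock, in the cardboard tray at the start; three or all four are present.
- new_2: Glass media bottle, 75 g: body 34 mm in diameter up to 70 mm, then a neck and cap taken as 18 mm in diameter up to 117 mm; best picked by the neck. Origin: centre of the underside; z up along the bottle. New stock, in the cardboard tray at the start; three or all four are present.
- new_3: Glass media bottle, 75 g: body 34 mm in diameter up to 70 mm, then a neck and cap taken as 18 mm in diameter up to 117 mm; best picked by the neck. Origin: centre of the underside; z up along the bottle. New stock, in the cardboard tray at the start; three or all four are present.
- new_4: Glass media bottle, 75 g: body 34 mm in diameter up to 70 mm, then a neck and cap taken as 18 mm in diameter up to 117 mm; best picked by the neck. Origin: centre of the underside; z up along the bottle. New stock, in the cardboard tray at the start; three or all four are present.
- stand: Packing stand (fixed): dark steel plate 112 x 112 x 6 mm with four low guide bars (tops 16 mm above its underside) round a square recess 80 x 80 mm that holds the canister base's foot and keeps it from turning. Origin: centre of its underside; x and y along its sides.
- base: Base of the white canister (loose, 220 g), in the packing stand's recess at the start. Square foot 76 x 76 x 12 mm, then round, 72 mm in diameter, up to a flat shoulder at 34 mm, then a narrower open neck to 57 mm with two bayonet ears (59 mm across, 44 to 49 mm up). Black bars on its +x and -x sides mark the locked position. Origin: centre of the underside; z up.
- base_well (a point): Floor of the bottle's well in the base, on its axis: 12 mm above the base's underside. The well is 41 mm wide; a bottle in it stands out of the neck by 72 mm.
- cover: Cover of the canister (loose, about 120 g, stands mouth down on the bench): white hollow round shell, low-balanced, 70 mm outside, 63 mm inside, 104 mm high (100 inside), with a bar grip on top. Inside the rim, on its +x and -x sides, are two lugs (52 mm between them), marked by black bars outside, in line with the grip. Origin: centre of the mouth, in the plane of the rim; z up.
- cover_grip (a point): Middle of the cover's bar grip, 124 mm above the rim. The bar is 50 mm long (along the cover's x), 14 mm thick (along y) and stands from 104 to 133 mm above the rim. Closed and locked, the whole canister (about 0.4 kg) can be lifted by it.
- cover_mouth (a point): Centre of the cover's rim. To fit: lower it over the neck with the cover's x axis about 65 degrees (42 to 88) anticlockwise, from above, of the base's x (each part repeats every half turn), until the rim rests on the shoulder, 34 mm above the base's origin; then turn it clockwise till the black bars are in line, where it meets a stop. Only friction resists.
- out_tray: Shallow grey plastic tray for outgoing samples (fixed), 150 x 150 x 22 mm, walls and floor 4 mm thick. Origin: centre of its underside; x and y along its sides.
- cup_lane: Second, wider wire rack (72 mm inside) beside the bottle row, with specimen cups; nothing to do there. Length, heights and axes as the bottle row.
- cup_a: Specimen cup with screw lid, 65 mm in diameter, 67 mm high, in the wider rack; stays as it is. Origin: centre of the underside.
- cup_b: The other specimen cup in the wider rack; stays as it is.

How it is judged:
By the outcome, as a careful person would: the job done as asked, in the order asked, and still so for the second after the job is handed in, with the robot touching nothing.
Of old_2, old_3 only 1 to 2 are there at a start; the rules pass over those that are not, and their reading is None.
Of new_1, new_2, new_3, new_4 only 3 to 4 are there at a start; the rules pass over those that are not, and their reading is None.
At some moment in a run one of cover may be knocked a few centimetres aside while the robot is not near it.
It also fails if it takes over 200 s, if anything falls off the work surface, if the arm or the gripper's body presses on something with over 40 N, if the wrist force passes 120 N, or if a joint passes its speed limit or range.

## Working session

There is one attempt and no reset: what is moved stays moved. The work goes in short steps, Python scripts to look and compute and a shell command to move; the robot and the scene stay as the last step left them, time stands still between calls to the robot, and variables do not carry over. Pictures are saved under pics/ and viewed, at most 14 in all, crops included, and the job is handed in when it is done.

```bash
ls; mkdir -p pics; python3 - <<'E'
from cell import arm, eyes
import cv2,numpy as np
print(arm.sense())
for n in ["top","side","wrist"]:
    f=eyes.grab_frame(n); cv2.imwrite(f"pics/{n}0.png",f[:,:,::-1]); print(n,{k:np.round(v,4).tolist() for k,v in eyes.camera_params(n).items()})
E
```

```text
pics
{'clock': 0.0, 'joint_pos': array([-7.99891871e+01,  9.11348037e+00,  9.15711352e+01,  9.05518455e-04,
        7.94238550e+01, -1.20390846e+01]), 'joint_vel': array([-0.08680758, -0.00281451,  0.05817069,  0.05546711,  0.04114284,
        0.00479002]), 'joint_efforts': array([ 7.45233920e-04, -3.85566902e+01, -3.22109878e+01,  7.00530130e-02,
        3.76860041e-02, -1.28425449e-04]), 'tool_pos': array([ 0.21572537, -0.53232353,  0.21361987]), 'ee_rot': array([-1.79894101e+02, -2.34949064e-02,  2.20497088e+01]), 'force': array([ 0.41993155, -0.6510834 , -0.16411102]), 'wrist_torque': array([ 0.00526375, -0.00345023, -0.05114005]), 'finger_force': 0.0, 'opening': 0.9994750854378037}
top {'mtx': [[455.8168, 0.0, 284.4187], [0.0, 455.8168, 210.9804], [0.0, 0.0, 1.0]], 'k1': -0.0141, 'view': [[0.0127, -0.9998, 0.013, 0.0064], [0.9885, 0.0145, 0.1507, -0.5154], [-0.1509, 0.0109, 0.9885, -1.1968], [0.0, 0.0, 0.0, 1.0]]}
side {'mtx': [[405.8149, 0.0, 281.7313], [0.0, 405.8149, 211.6527], [0.0, 0.0, 1.0]], 'k1': -0.0473, 'view': [[-0.8363, -0.5483, -0.0058, 0.446], [0.3009, -0.4677, 0.8311, -0.2419], [-0.4584, 0.6932, 0.5561, -0.8261], [0.0, 0.0, 0.0, 1.0]]}
wrist {'mtx': [[290.3753, 0.0, 281.44], [0.0, 290.3753, 209.9256], [0.0, 0.0, 1.0]], 'k1': -0.0591, 'view': [[0.3744, -0.9273, -0.0018, -0.5739], [0.8852, 0.3579, -0.2972, 0.033], [0.2762, 0.1097, 0.9548, -0.3932], [0.0, 0.0, 0.0, 1.0]]}
```

View pics/top0.png

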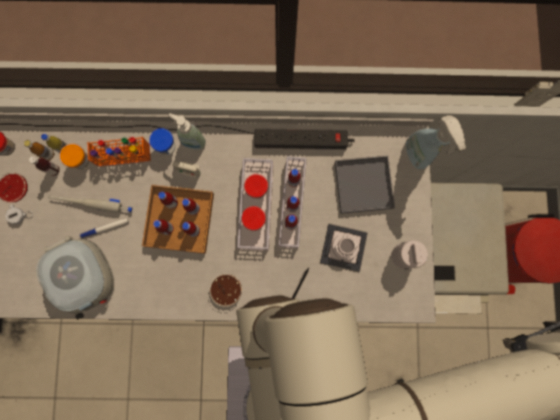

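View pics/side0.png

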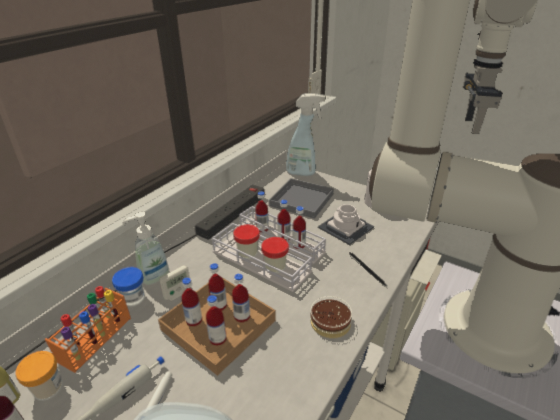

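The top view shows the rack at (290,203) with three old bottles, the front one at (291,221). The cardboard tray at (180,220) has four new bottles. The stand and base are at (345,247), the cover at (413,254) and the grey tray at (363,187). The side view agrees.

```bash
cat > h.py <<'E'
from cell import arm, eyes
import cv2, numpy as np
from scipy.optimize import minimize
P={}
def par(c):
    if c=="wrist" or c not in P: P[c]={k:np.array(v,float) for k,v in eyes.camera_params(c).items()}
    return P[c]
def proj(p,X):
    X=np.atleast_2d(X); c=X@p["view"][:3,:3].T+p["view"][:3,3]
    s=np.c_[c[:,0],-c[:,1]]/-c[:,2:3]; s=s*(1+p["k1"]*(s**2).sum(1,keepdims=True))
    return s@p["mtx"][:2,:2].T+p["mtx"][:2,2]
def back(p,uv,z):
    d=(np.asarray(uv,float)-p["mtx"][:2,2])/np.diag(p["mtx"])[:2]; s=d.copy()
    for _ in range(9): s=d/(1+p["k1"]*(s@s))
    R=p["view"][:3,:3]; t=p["view"][:3,3]; o=-R.T@t; r=R.T@np.array([s[0],-s[1],-1]); return o+r*(z-o[2])/r[2]
a=np.linspace(0,2*np.pi,25)
def cyl(r,z0,z1): return np.array([[r*np.cos(t),r*np.sin(t),z] for t in a for z in(z0,z1)])
def box(x,y,z0,z1): return np.array([[i*x/2,j*y/2,z] for i in(-1,1) for j in(-1,1) for z in(z0,z1)])
M={"bottle":[cyl(.017,0,.07),cyl(.009,.07,.117)],"cover":[cyl(.035,0,.104),box(.05,.014,.104,.133)],
 "base":[box(.076,.076,0,.012),cyl(.036,0,.034),cyl(.0275,.034,.057)],"stand":[box(.112,.112,0,.012)],
 "out_tray":[box(.15,.15,0,.022)],"carton":[box(.17,.17,0,.032)],"rack":[box(.242,.050,0,.047)]}
def sil(p,m,x,y,z,yaw,S=8):
    c,s=np.cos(yaw),np.sin(yaw); im=np.zeros((420,560),np.uint8)
    for part in m:
        w=part@np.array([[c,s,0],[-s,c,0],[0,0,1]])+[x,y,z]
        h=cv2.convexHull((proj(p,w)*2**S).astype(np.int32)); cv2.fillConvexPoly(im,h,255,cv2.LINE_AA,S)
    return im/255.
def fit(p,region,model,z,centre,yaw=None):
    m=M[model]; hm=np.vstack(m)[:,2].max()/2; x0=back(p,centre,z+hm)[:2]; R=region.astype(float)
    R=cv2.GaussianBlur(R,(0,0),1.)
    def f(v):
        q=cv2.GaussianBlur(sil(p,m,v[0]/100,v[1]/100,z,v[2] if len(v)>2 else 0),(0,0),1.); return ((q-R)**2).sum()/R.sum()
    best=None
    for y0 in ([None] if yaw is None else yaw):
        v=list(x0*100)+([] if y0 is None else [y0]); sm=np.array([v]+[[b+(d if i==j else 0) for j,b in enumerate(v)] for i,d in enumerate([1,1,.2][:len(v)])])
        r=minimize(f,v,method="Nelder-Mead",options=dict(initial_simplex=sm,xatol=2e-3,fatol=1e-5))
        if best is None or r.fun<best.fun: best=r
    v=best.x; return round(v[0]*10,1),round(v[1]*10,1),(round(np.degrees(v[2]),1) if len(v)>2 else 0),round(best.fun,3)
def see(cam,name,model,z,yaw=None,n=8,minc=.3):
    p=par(cam)
    for d in eyes.cut_out(name,cam)[:n]:
        if d["confidence"]<minc: continue
        print(cam,name,"%.2f"%d["confidence"],np.round(d["centre"]).tolist(),int(d["region"].sum()),fit(p,d["region"],model,z,d["centre"],yaw),flush=True)
E
cat > /tmp/a.py <<'E'
from h import *
Y=[-.6,-.3,0,.3,.6]
for cam in("top","side"):
    par(cam); eyes.grab_frame(cam)
    see(cam,"old_1","bottle",.008); see(cam,"new_1","bottle",.004)
    see(cam,"cover","cover",0,[-1.2,-.6,0,.6,1.2]); see(cam,"base","base",.006,Y); see(cam,"stand","stand",0,Y)
    see(cam,"out_tray","out_tray",0,Y); see(cam,"rack","rack",0,[-.2,0,.2]); see(cam,"carton","carton",0,Y)
E
cp /tmp/a.py a.py; python3 a.py; python3 -c "
from cell import arm;print(arm.sense()['clock'])"
```

```text
top old_1 0.72 [330.0, 243.0] 847 (np.float64(417.2), np.float64(-98.7), 0, np.float64(0.751))
top old_1 0.67 [191.0, 205.0] 154 (np.float64(523.4), np.float64(264.8), 0, np.float64(0.286))
top old_1 0.62 [292.0, 204.0] 182 (np.float64(535.6), np.float64(-8.1), 0, np.float64(0.024))
top old_1 0.59 [294.0, 222.0] 135 (np.float64(485.1), np.float64(-2.8), 0, np.float64(0.155))
top old_1 0.52 [295.0, 176.0] 180 (np.float64(604.7), np.float64(-10.9), 0, np.float64(0.074))
top old_1 0.44 [178.0, 217.0] 3022 (np.float64(494.2), np.float64(308.5), 0, np.float64(0.821))
top new_1 0.74 [160.0, 228.0] 229 (np.float64(468.5), np.float64(336.1), 0, np.float64(0.033))
top new_1 0.74 [192.0, 205.0] 203 (np.float64(523.6), np.float64(265.4), 0, np.float64(0.062))
top new_1 0.65 [190.0, 226.0] 170 (np.float64(463.5), np.float64(263.8), 0, np.float64(0.149))
top new_1 0.54 [166.0, 201.0] 234 (np.float64(540.9), np.float64(328.6), 0, np.float64(0.033))
top cover 0.85 [411.0, 255.0] 819 (np.float64(401.6), np.float64(-318.4), np.float64(34.2), np.float64(0.038))
top base 0.84 [345.0, 246.0] 788 (np.flo
[... 2021 characters left out ...]
112.2), np.float64(0.776))
side base 0.65 [342.0, 218.0] 674 (np.float64(424.6), np.float64(-155.2), np.float64(-4.0), np.float64(0.148))
side stand 0.72 [342.0, 234.0] 442 (np.float64(423.9), np.float64(-149.1), np.float64(-6.6), np.float64(1.506))
side out_tray 0.73 [304.0, 196.0] 1483 (np.float64(601.6), np.float64(-213.8), np.float64(6.5), np.float64(0.096))
side rack 0.73 [275.0, 254.0] 725 (np.float64(556.7), np.float64(1.7), np.float64(-54.6), np.float64(1.052))
side rack 0.67 [286.0, 237.0] 747 (np.float64(542.1), np.float64(-8.5), np.float64(-9.9), np.float64(1.845))
side carton 0.81 [228.0, 330.0] 4313 (np.float64(491.9), np.float64(304.3), np.float64(-6.1), np.float64(0.479))
1.05
```

View pics/wrist0.png

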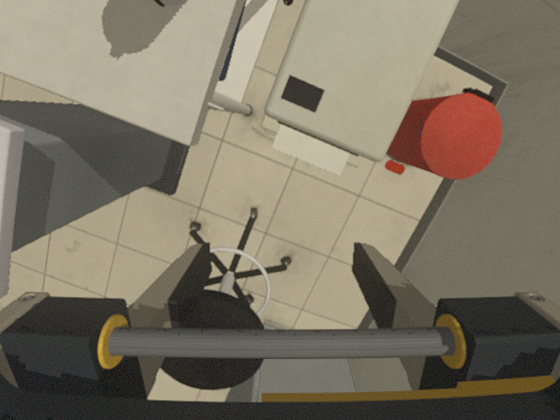

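```bash
cat > go.py <<'E'
# go.py x y z yaw (mm, deg): remaining shift in tool axes (after turning) and turn about tool z
import sys,numpy as np
from cell import arm
from scipy.spatial.transform import Rotation as Rn
s=arm.sense(); x,y,z,w=map(float,sys.argv[1:5]); d=np.array([x,y,z])-1000*np.array(s["tool_pos"])
Rt=Rn.from_euler("xyz",[180,0,w],degrees=True)
cur=Rn.from_euler("xyz",s["ee_rot"],degrees=True)
print("t",round(s["clock"],2),"pos",np.round(1000*np.array(s["tool_pos"]),1),"rpy",np.round(s["ee_rot"],1),"F",np.round(s["force"],1),"op",round(s["opening"]*92,1),"ff",round(float(s["finger_force"]),1),"j6",round(s["joint_pos"][5]))
print(" turn",np.round((cur.inv()*Rt).as_rotvec(degrees=True),1)," then shift",np.round(Rt.inv().apply(d),1))
E
python3 -m creep '[{"rot":[0,0,6.8],"travel":[0,0,0],"hand":1},{"rot":[0,0,6.8],"travel":[0,0,0],"hand":1},{"rot":[0,0,6.8],"travel":[0,0,0],"hand":1},{"rot":[0,0,6.8],"travel":[0,0,0],"hand":1}]' 20
python3 -m creep '[{"rot":[0,0,0],"travel":[0.0125,-0.033,-0.004],"hand":1},{"rot":[0,0,0],"travel":[0.0125,-0.033,-0.004],"hand":1},{"rot":[0,0,0],"travel":[0.0125,-0.033,-0.004],"hand":1},{"rot":[0,0,0],"travel":[0.0125,-0.033,-0.004],"hand":1},{"rot":[0,0,0],"travel":[0.0125,-0.033,-0.004],"hand":1},{"rot":[0,0,0],"travel":[0.0125,-0.033,-0.004],"hand":1}]'
python3 -m creep '[{"rot":[0,0,0],"travel":[0.0125,-0.033,-0.004],"hand":1},{"rot":[0,0,0],"travel":[0.0125,-0.033,-0.004],"hand":1},{"rot":[0,0,0],"travel":[0.0125,-0.033,-0.004],"hand":1},{"rot":[0,0,0],"travel":[0.0125,-0.033,-0.004],"hand":1},{"rot":[0,0,0],"travel":[0.0125,-0.033,-0.004],"hand":1},{"rot":[0,0,0],"travel":[0.0125,-0.033,-0.004],"hand":1},{"rot":[0,0,0],"travel":[0,0,0],"hand":1}]'
python3 go.py 400 -150 260 -5
cat > w.py <<'E'
from h import *
import sys
p=par("wrist"); f=eyes.grab_frame("wrist"); cv2.imwrite(f"pics/{sys.argv[1]}.png",f[:,:,::-1]); par=lambda c:p
import h; h.par=par
Y=[-.6,-.3,0,.3,.6]
for a in sys.argv[2:]:
    n,z=a.split(":"); m="bottle" if n[:3] in("old","new") else n
    see("wrist",n,m,float(z)/1000,None if m=="bottle" else [-1.2,-.6,0,.6,1.2] if m in("cover","base") else Y)
E
python3 w.py w1 cover:0 base:6 stand:0 old_1:8
```

```text
clock: 1.45
tool_pos: [0.2158, -0.533, 0.2146]
ee_rot: [180.0, -0.0, -5.4]
force: [-0.7, 0.1, -0.4]
opening: 0.999
finger_force: 0.0
clock: 2.05
tool_pos: [0.3087, -0.3412, 0.2389]
ee_rot: [180.0, -0.0, -5.2]
force: [0.9, -0.8, 0.9]
opening: 0.999
finger_force: 0.0
clock: 2.75
tool_pos: [0.4021, -0.1492, 0.2634]
ee_rot: [-180.0, -0.1, -4.9]
force: [-0.5, -0.3, 0.1]
opening: 1.0
finger_force: 0.0
t 2.75 pos [ 402.1 -149.2  263.4] rpy [-1.8e+02 -1.0e-01 -4.9e+00] F [-0.5 -0.3  0.1] op 92.0 ff 0.0 j6 58
 turn [-0.  -0.1  0.1]  then shift [-2.   1.   3.4]
wrist cover 0.93 [410.0, 178.0] 3990 (np.float64(400.1), np.float64(-315.2), np.float64(5.1), np.float64(0.023))
wrist base 0.81 [279.0, 166.0] 2822 (np.float64(421.2), np.float64(-151.7), np.float64(77.1), np.float64(0.019))
wrist stand 0.79 [280.0, 140.0] 2895 (np.float64(422.2), np.float64(-151.2), np.float64(-12.2), np.float64(0.98))
wrist old_1 0.63 [154.0, 92.0] 1365 (np.float64(532.6), np.float64(-7.0), 0, np.float64(0.076))
wrist old_1 0.60 [157.0, 133.0] 1180 (np.float64(483.6), np.float64(-3.0), 0, np.float64(0.088))
wrist old_1 0.58 [146.0, 30.0] 1757 (np.float64(603.2), np.float64(-10.2), 0, np.float64(0.049))
```

View pics/w1.png

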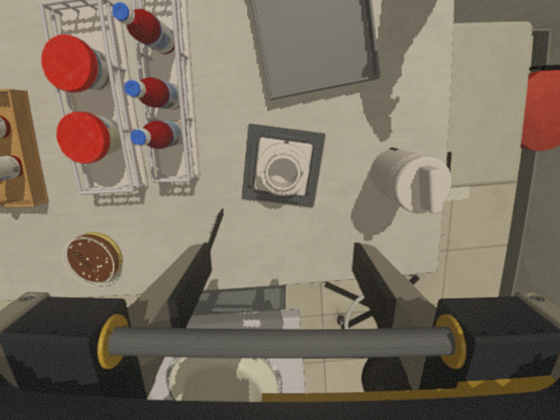

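```bash
python3 go.py 484 -3 90 -5
```

```text
t 3.0 pos [ 400.3 -152.9  262.4] rpy [180.    0.   -5.2] F [-0.8  0.2  0.2] op 92.0 ff 0.0 j6 58
 turn [ 0.   0.  -0.2]  then shift [  70.3 -156.6  172.4]
```

The picture shows the old bottle caps at (138,135), (132,88) and (124,12). The base is on the stand at (283,172), and the cover's grip bar is at (435,190), running near vertical. I'll crop in to find the black bars.

```bash
python3 -c "
import cv2,numpy as np
i=cv2.imread('pics/w1.png');a=cv2.resize(i[115:215,235:335],None,fx=4,fy=4,interpolation=2);b=cv2.resize(i[130:230,365:465],None,fx=4,fy=4,interpolation=2);cv2.imwrite('pics/c1.png',np.hstack([a,b]))"
```

```text
(no output)
```

View pics/c1.png

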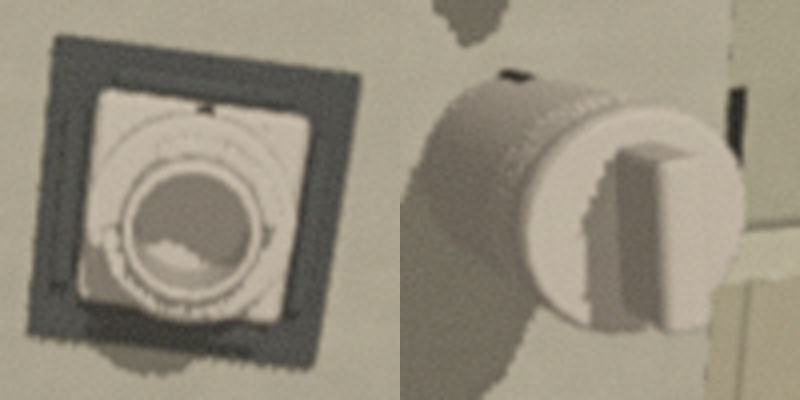

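The base's black bar at crop (207,108) points along image up, so the base's x axis has a yaw of about -13°. The cover's grip runs at about +5°, with its own bar at crop (517,75). Next I grasp old_1 by the neck.

```bash
python3 -m creep '[{"rot":[0,0,0],"travel":[0.0118,-0.0261,0],"hand":1},{"rot":[0,0,0],"travel":[0.0118,-0.0261,0],"hand":1},{"rot":[0,0,0],"travel":[0.0118,-0.0261,0],"hand":1},{"rot":[0,0,0],"travel":[0.0118,-0.0261,0],"hand":1},{"rot":[0,0,0],"travel":[0.0118,-0.0261,0],"hand":1},{"rot":[0,0,0],"travel":[0.0118,-0.0261,0],"hand":1},{"rot":[0,0,0],"travel":[0,0,0.03],"hand":0.3},{"rot":[0,0,0],"travel":[0,0,0.01],"hand":0.3}]' 15
python3 go.py 484 -3 90 -5; python3 w.py w2 old_1:8
```

```text
clock: 3.8
tool_pos: [0.4841, -0.0026, 0.2199]
ee_rot: [-180.0, 0.3, -5.2]
force: [-0.7, 0.5, 0.1]
opening: 0.847
finger_force: 0.0
t 3.8 pos [484.1  -2.6 219.9] rpy [-180.     0.3   -5.2] F [-0.7  0.5  0.1] op 77.9 ff 0.0 j6 81
 turn [-0.   0.3 -0.2]  then shift [-1.000e-01  4.000e-01  1.299e+02]
wrist old_1 0.78 [283.0, 151.0] 818 (np.float64(532.8), np.float64(-7.4), 0, np.float64(0.052))
wrist old_1 0.76 [278.0, 86.0] 1020 (np.float64(603.1), np.float64(-9.7), 0, np.float64(0.017))
wrist old_1 0.56 [283.0, 192.0] 1067 (np.float64(484.5), np.float64(-3.5), 0, np.float64(0.029))
wrist old_1 0.44 [20.0, 169.0] 1200 (np.float64(539.8), np.float64(332.4), 0, np.float64(0.093))
```

```bash
python3 -m creep '[{"rot":[0,0,0],"travel":[0,0,0.045],"hand":0.3},{"rot":[0,0,0],"travel":[0,0,0.045],"hand":0.3},{"rot":[0,0,0],"travel":[0,0,0.03],"hand":0.3},{"rot":[0,0,0],"travel":[0,0,0.01],"hand":0.3},{"rot":[0,0,0],"travel":[0,0,0],"hand":-1},{"rot":[0,0,0],"travel":[0,0,0],"hand":-1},{"rot":[0,0,0],"travel":[0,0,0],"hand":-1},{"rot":[0,0,0],"travel":[0,0,0],"hand":-1}]' 15
python3 -m creep '[{"rot":[0,0,0],"travel":[0,0,0],"hand":-1},{"rot":[0,0,0],"travel":[0,0,-0.01],"hand":-1},{"rot":[0,0,0],"travel":[0,0,-0.03],"hand":-1},{"rot":[0,0,0],"travel":[0,0,-0.04],"hand":-1},{"rot":[0,0,0],"travel":[0,0,-0.03],"hand":-1},{"rot":[0,0,0],"travel":[0,0,0],"hand":-1}]'
python3 go.py 422 -152 200 -5
```

```text
clock: 4.7
tool_pos: [0.4867, -0.0028, 0.0944]
ee_rot: [180.0, -0.2, -5.2]
force: [-0.2, -0.6, -0.1]
opening: 0.325
finger_force: 0.0
clock: 5.3
tool_pos: [0.4885, -0.0031, 0.2084]
ee_rot: [179.9, -0.6, -5.1]
force: [0.5, -0.2, 0.2]
opening: 0.192
finger_force: 15.0
t 5.3 pos [488.5  -3.1 208.4] rpy [179.9  -0.6  -5.1] F [ 0.5 -0.2  0.2] op 17.6 ff 15.0 j6 81
 turn [ 0.1 -0.6 -0.1]  then shift [-53.3 154.1   8.4]
```

```bash
python3 -m creep '[{"rot":[0,0,0],"travel":[-0.0089,0.0257,0],"hand":-1},{"rot":[0,0,0],"travel":[-0.0089,0.0257,0],"hand":-1},{"rot":[0,0,0],"travel":[-0.0089,0.0257,0],"hand":-1},{"rot":[0,0,0],"travel":[-0.0089,0.0257,0],"hand":-1},{"rot":[0,0,0],"travel":[-0.0089,0.0257,0],"hand":-1},{"rot":[0,0,0],"travel":[-0.0089,0.0257,0],"hand":-1},{"rot":[0,0,0],"travel":[0,0,0],"hand":-1},{"rot":[0,0,0],"travel":[0,0,0],"hand":-1}]' 15
python3 go.py 422 -152 200 -5; python3 w.py w3 base:6 old_1:115; python3 - <<'E'
from h import *
for c in("side","top"):
    par(c); f=eyes.grab_frame(c); cv2.imwrite(f"pics/{c}3.png",f[:,:,::-1]); see(c,"old_1","bottle",.115); see(c,"base","base",.006,[0])
E
python3 go.py 422 -152 200 -5
python3 -c "
import cv2,numpy as np
a=cv2.imread('pics/w3.png')[60:330,150:420];b=cv2.imread('pics/side3.png')[100:280,270:450]
cv2.imwrite('pics/c3.png',np.hstack([cv2.resize(a,(400,400)),cv2.resize(b,(400,400))]))"
```

```text
clock: 6.1
tool_pos: [0.4179, -0.1509, 0.2019]
ee_rot: [-179.9, 0.1, -5.2]
force: [-0.3, 0.8, 0.0]
opening: 0.187
finger_force: 15.0
t 6.1 pos [ 417.9 -150.9  201.9] rpy [-1.799e+02  1.000e-01 -5.200e+00] F [-0.3  0.8  0. ] op 17.2 ff 15.0 j6 60
 turn [-0.1  0.1 -0.2]  then shift [4.2 0.7 1.9]
wrist base 0.73 [279.0, 180.0] 3033 (np.float64(421.7), np.float64(-151.7), np.float64(-102.8), np.float64(0.228))
wrist old_1 0.79 [116.0, 25.0] 2586 (np.float64(584.7), np.float64(-48.8), 0, np.float64(0.469))
wrist old_1 0.68 [128.0, 105.0] 1972 (np.float64(517.7), np.float64(-77.9), 0, np.float64(1.439))
wrist old_1 0.56 [282.0, 238.0] 3074 (np.float64(418.2), np.float64(-150.8), 0, np.float64(0.121))
wrist old_1 0.49 [154.0, 124.0] 9450 (np.float64(488.9), np.float64(-80.9), 0, np.float64(0.819))
side old_1 0.83 [281.0, 222.0] 346 (np.float64(471.5), np.float64(86.1), 0, np.float64(0.762))
side old_1 0.80 [261.0, 211.0] 277 (np.float64(532.8), np.float64(83.2), 0, np.float64(1.064))
side old_1 0.70 [352.0, 180.0] 363 (np.float64(417.9), np.float64(-152.9), 0, np.float64(0.357))
side base 0.73 [344.0, 219.0] 674 (np.float64(423.9), np.float64(-154.4), np.float64(15.8), np.float64(0.158))
top old_1 0.70 [294.0, 176.0] 182 (np.float64(582.5), np.float64(-7.1), 0, np.float64(0.215))
top old_1 0.63 [356.0, 178.0] 2079 (np.float64(601.9), np.float64(-209.5), 0, np.float64(0.766))
top old_1 0.43 [288.0, 203.0] 150 (np.float64(516.6), np.float64(-4.8), 0, np.float64(0.306))
top base 0.47 [348.0, 256.0] 171 (np.float64(410.9), np.float64(-156.2), np.float64(7.0), np.float64(3.671))
t 6.55 pos [ 418.5 -150.8  202.6] rpy [-180.     0.    -5.1] F [-0.2  0.5 -1. ] op 17.7 ff 15.0 j6 60
 turn [-0.   0.  -0.1]  then shift [3.6 0.9 2.6]
```

View pics/c3.png

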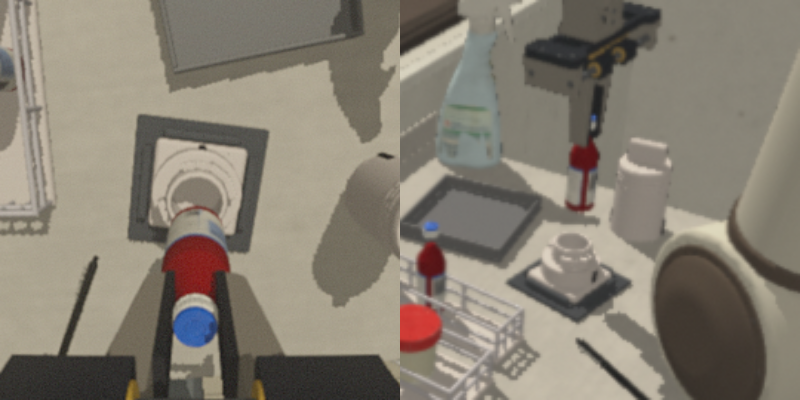

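The held bottle hangs upright, centred in the fingers, about 3.5 mm short of the base axis in x. I'll correct that and lower it.

```bash
python3 -m creep '[{"rot":[0,0,0],"travel":[0.0035,0.0007,0],"hand":-1},{"rot":[0,0,0],"travel":[0,0,0.02],"hand":-1},{"rot":[0,0,0],"travel":[0,0,0.015],"hand":-1},{"rot":[0,0,0],"travel":[0,0,0],"hand":-1},{"rot":[0,0,0],"travel":[0,0,0],"hand":-1}]' 15
python3 w.py w4 old_1:80 base:6; python3 go.py 422 -152 102 -5
python3 -m creep '[{"rot":[0,0,0],"travel":[0,0,0.012],"hand":-1},{"rot":[0,0,0],"travel":[0,0,0.012],"hand":-1},{"rot":[0,0,0],"travel":[0,0,0.012],"hand":-1},{"rot":[0,0,0],"travel":[0,0,0],"hand":-1}]'
python3 go.py 422 -152 102 -5
```

```text
clock: 7.05
tool_pos: [0.4219, -0.1522, 0.1678]
ee_rot: [-180.0, 0.0, -5.1]
force: [-0.5, 0.4, 0.1]
opening: 0.191
finger_force: 15.0
wrist old_1 0.81 [283.0, 236.0] 3104 (np.float64(422.0), np.float64(-152.3), 0, np.float64(0.111))
wrist old_1 0.74 [98.0, 24.0] 3069 (np.float64(591.3), np.float64(-36.5), 0, np.float64(0.252))
wrist old_1 0.72 [108.0, 107.0] 2756 (np.float64(522.7), np.float64(-63.0), 0, np.float64(0.912))
wrist base 0.64 [277.0, 186.0] 3149 (np.float64(422.1), np.float64(-151.6), np.float64(-13.9), np.float64(0.42))
t 7.2 pos [ 422.4 -152.7  168.7] rpy [ 1.799e+02 -1.000e-01 -5.200e+00] F [-0.5 -0.3 -0.5] op 17.9 ff 15.0 j6 60
 turn [ 0.1 -0.1 -0.2]  then shift [-0.5 -0.6 66.7]
clock: 7.6
tool_pos: [0.4202, -0.1511, 0.129]
ee_rot: [-179.9, 0.2, -5.2]
force: [0.7, -0.3, -0.6]
opening: 0.193
finger_force: 15.0
t 7.6 pos [ 420.2 -151.1  129. ] rpy [-179.9    0.2   -5.2] F [ 0.7 -0.3 -0.6] op 17.8 ff 15.0 j6 60
 turn [-0.1  0.2 -0.2]  then shift [ 1.8  0.7 27. ]
```

```bash
python3 -m creep '[{"rot":[0,0,0],"travel":[0,0,0.012],"hand":-1},{"rot":[0,0,0],"travel":[0,0,0.01],"hand":-1},{"rot":[0,0,0],"travel":[0,0,0],"hand":-1}]'
python3 -m creep '[{"rot":[0,0,0],"travel":[0,0,0.002],"hand":-1},{"rot":[0,0,0],"travel":[0,0,0],"hand":-1}]'
python3 -m creep '[{"rot":[0,0,0],"travel":[0,0,0.002],"hand":-1},{"rot":[0,0,0],"travel":[0,0,0],"hand":-1}]' |grep -E "force|tool"
python3 -m creep '[{"rot":[0,0,0],"travel":[0,0,0.002],"hand":-1},{"rot":[0,0,0],"travel":[0,0,0],"hand":-1}]' |grep -E "force|tool"
```

```text
clock: 7.9
tool_pos: [0.4206, -0.1514, 0.1078]
ee_rot: [-179.9, 0.2, -5.2]
force: [-0.2, -0.3, -1.2]
opening: 0.191
finger_force: 15.0
clock: 8.1
tool_pos: [0.4218, -0.1523, 0.1077]
ee_rot: [180.0, -0.0, -5.2]
force: [1.2, 0.3, -0.2]
opening: 0.193
finger_force: 15.0
tool_pos: [0.4222, -0.1526, 0.1061]
force: [-0.3, -0.2, 0.9]
finger_force: 15.0
tool_pos: [0.4232, -0.1534, 0.1058]
force: [-1.9, -0.2, 9.4]
finger_force: 15.0
```

```bash
python3 -m creep '[{"rot":[0,0,0],"travel":[0,0,0],"hand":0.1},{"rot":[0,0,0],"travel":[0,0,0],"hand":0.1},{"rot":[0,0,0],"travel":[0,0,0],"hand":0.1},{"rot":[0,0,0],"travel":[0,0,-0.02],"hand":0.1},{"rot":[0,0,0],"travel":[0,0,-0.04],"hand":0.2},{"rot":[0,0,0],"travel":[0,0,-0.04],"hand":0.2},{"rot":[0,0,0],"travel":[-0.02,0.03,-0.04],"hand":0.2},{"rot":[0,0,0],"travel":[-0.02,0.03,-0.02],"hand":0.2}]'
python3 w.py w5 cover:0 base:6 old_1:18;python3 go.py 400 -315 240 5
python3 -c "
import cv2,numpy as np
a=cv2.imread('pics/w5.png');cv2.imwrite('pics/c5.png',a[:300])"
```

```text
clock: 9.3
tool_pos: [0.3787, -0.2071, 0.264]
ee_rot: [179.8, -0.2, -5.0]
force: [0.5, -0.5, -0.6]
opening: 0.6
finger_force: 0.0
wrist cover 0.84 [366.0, 165.0] 3432 (np.float64(399.5), np.float64(-316.3), np.float64(-25.7), np.float64(0.044))
wrist base 0.65 [242.0, 147.0] 2120 (np.float64(421.4), np.float64(-151.7), np.float64(-13.0), np.float64(0.369))
wrist old_1 0.82 [235.0, 158.0] 765 (np.float64(421.3), np.float64(-152.9), 0, np.float64(0.122))
wrist old_1 0.72 [99.0, 17.0] 1708 (np.float64(604.0), np.float64(-11.1), 0, np.float64(0.042))
wrist old_1 0.57 [103.0, 76.0] 1539 (np.float64(530.4), np.float64(-13.9), 0, np.float64(0.201))
wrist old_1 0.47 [246.0, 149.0] 2231 (np.float64(438.0), np.float64(-180.3), 0, np.float64(0.634))
t 9.5 pos [ 378.  -206.5  260.5] rpy [-180.    -0.    -5.3] F [ 0.8  0.2 -1.2] op 55.2 ff 0.0 j6 50
 turn [ -0.   -0.  -10.3]  then shift [ 12.4 110.   20.5]
```

View pics/c5.png

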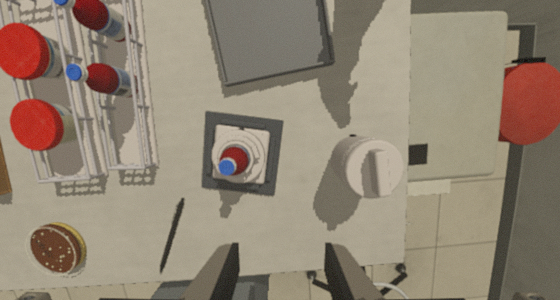

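The bottle stands upright in the base, with its cap at (228,167). The cover is still at (372,165) and hasn't moved. I go above it and measure its yaw.

```bash
python3 -m creep '[{"rot":[0,0,-5],"travel":[0,0,0],"hand":0.2},{"rot":[0,0,-5],"travel":[0,0,0],"hand":0.2},{"rot":[0,0,0],"travel":[0.0,0.028,0],"hand":0.2},{"rot":[0,0,0],"travel":[0,0.028,0],"hand":0.2},{"rot":[0,0,0],"travel":[0,0.028,0],"hand":0.2},{"rot":[0,0,0],"travel":[0,0.026,0],"hand":0.2},{"rot":[0,0,0],"travel":[0,0,0],"hand":0.2}]'
python3 w.py w6 cover:0; python3 go.py 400 -316 240 5
python3 -c "
import cv2
cv2.imwrite('pics/c6.png',cv2.resize(cv2.imread('pics/w6.png')[60:260,180:380],None,fx=3,fy=3))"
```

```text
clock: 10.2
tool_pos: [0.3875, -0.3165, 0.2583]
ee_rot: [-179.8, 0.1, 4.8]
force: [-1.1, 0.2, 0.4]
opening: 0.604
finger_force: 0.0
wrist cover 0.71 [283.0, 180.0] 3060 (np.float64(400.4), np.float64(-317.0), np.float64(72.1), np.float64(0.029))
t 10.3 pos [ 387.6 -314.5  258.9] rpy [-1.798e+02  1.000e-01  4.900e+00] F [0.5 0.1 0.7] op 55.2 ff 0.0 j6 32
 turn [-0.2  0.1 -0.1]  then shift [12.3  2.6 18.9]
```

View pics/c6.png

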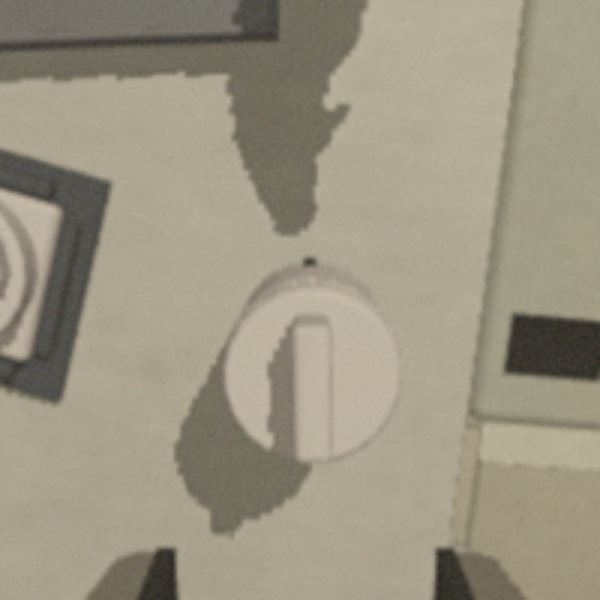

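The grip bar is vertical at (312,320)-(315,460), with the black bar at (310,262). The cover's yaw is therefore about 5°, in line with the tool. I descend and grasp.

```bash
python3 -m creep '[{"rot":[0,0,0],"travel":[0.0127,0.0015,0],"hand":0.2},{"rot":[0,0,0],"travel":[0,0,0.045],"hand":0.2},{"rot":[0,0,0],"travel":[0,0,0.045],"hand":0.2},{"rot":[0,0,0],"travel":[0,0,0.035],"hand":0.2},{"rot":[0,0,0],"travel":[0,0,0.015],"hand":0.2},{"rot":[0,0,0],"travel":[0,0,0],"hand":0.2}]' 50
python3 go.py 400.4 -317 109 5
```

```text
clock: 10.9
tool_pos: [0.3996, -0.3133, 0.1177]
ee_rot: [-179.7, 0.2, 4.9]
force: [-0.7, 0.1, 0.1]
opening: 0.601
finger_force: 0.0
t 10.9 pos [ 399.6 -313.3  117.7] rpy [-179.7    0.2    4.9] F [-0.7  0.1  0.1] op 55.3 ff 0.0 j6 33
 turn [-0.3  0.2 -0.1]  then shift [0.5 3.8 8.7]
```

```bash
python3 -m creep '[{"rot":[0,0,0],"travel":[0.0005,0.002,0.004],"hand":0.2},{"rot":[0,0,0],"travel":[0,0,0.004],"hand":-0.3},{"rot":[0,0,0],"travel":[0,0,0],"hand":-1},{"rot":[0,0,0],"travel":[0,0,0],"hand":-1},{"rot":[0,0,0],"travel":[0,0,0],"hand":-1},{"rot":[0,0,0],"travel":[0,0,0],"hand":-1}]' 50
python3 go.py 400.4 -317 109 5
python3 -m creep '[{"rot":[0,0,0],"travel":[0,0,0],"hand":-1},{"rot":[0,0,0],"travel":[0,0,-0.02],"hand":-1},{"rot":[0,0,0],"travel":[0,0,-0.04],"hand":-1},{"rot":[0,0,0],"travel":[0,0,-0.04],"hand":-1},{"rot":[0,0,0],"travel":[0,0,-0.04],"hand":-1},{"rot":[0,0,0],"travel":[0,0,-0.03],"hand":-1},{"rot":[0,0,0],"travel":[0,0,0],"hand":-1}]'
python3 w.py w7 cover:170 base:6; python3 go.py 422 -152 280 52
```

```text
clock: 11.5
tool_pos: [0.401, -0.3186, 0.1131]
ee_rot: [180.0, -0.0, 4.8]
force: [0.5, 0.4, -0.4]
opening: 0.181
finger_force: 0.0
t 11.5 pos [ 401.  -318.6  113.1] rpy [180.   -0.    4.8] F [ 0.5  0.4 -0.4] op 16.7 ff 0.0 j6 33
 turn [ 0.  -0.  -0.2]  then shift [-0.5 -1.6  4.1]
clock: 12.2
tool_pos: [0.4024, -0.3203, 0.2879]
ee_rot: [179.5, -0.3, 4.8]
force: [0.2, -0.0, -1.0]
opening: 0.148
finger_force: 50.0
wrist cover 0.95 [280.0, 228.0] 7365 (np.float64(402.2), np.float64(-320.1), np.float64(4.8), np.float64(0.278))
wrist cover 0.47 [23.0, 95.0] 4116 (np.float64(475.9), np.float64(-47.0), np.float64(-49.5), np.float64(0.635))
wrist base 0.56 [175.0, 151.0] 1945 (np.float64(421.6), np.float64(-152.7), np.float64(-12.8), np.float64(0.416))
t 12.35 pos [ 400.4 -317.7  281. ] rpy [-1.799e+02  1.000e-01  4.800e+00] F [-1.  -0.3 -1.3] op 13.6 ff 50.0 j6 33
 turn [ -0.2   0.  -47.2]  then shift [143.9 -85.    1. ]
```

```bash
python3 -m creep '[{"rot":[0,0,-7.85],"travel":[0,0,0],"hand":-1},{"rot":[0,0,-7.85],"travel":[0,0,0],"hand":-1},{"rot":[0,0,-7.85],"travel":[0,0,0],"hand":-1},{"rot":[0,0,-7.85],"travel":[0,0,0],"hand":-1},{"rot":[0,0,-7.85],"travel":[0,0,0],"hand":-1},{"rot":[0,0,-7.85],"travel":[0,0,0],"hand":-1}]'
python3 -m creep '[{"rot":[0,0,0],"travel":[0.024,-0.0142,0],"hand":-1},{"rot":[0,0,0],"travel":[0.024,-0.0142,0],"hand":-1},{"rot":[0,0,0],"travel":[0.024,-0.0142,0],"hand":-1},{"rot":[0,0,0],"travel":[0.024,-0.0142,0],"hand":-1},{"rot":[0,0,0],"travel":[0.024,-0.0142,0],"hand":-1},{"rot":[0,0,0],"travel":[0.024,-0.0142,0],"hand":-1},{"rot":[0,0,0],"travel":[0,0,0],"hand":-1},{"rot":[0,0,0],"travel":[0,0,0],"hand":-1}]'
python3 w.py w8 cover:171 base:6; python3 go.py 421.7 -152 280 52
python3 - <<'E'
from h import *
par("side"); f=eyes.grab_frame("side"); cv2.imwrite("pics/side8.png",f[:,:,::-1]); see("side","cover","cover",.171,[.9]); see("side","base","base",.006,[0])
cv2.imwrite("pics/c8.png",np.hstack([cv2.resize(f[80:280,250:450,::-1],(400,400)),cv2.resize(cv2.imread("pics/w8.png")[80:340,150:410],(400,400))]))
E
python3 go.py 421.7 -152 280 52
```

```text
clock: 12.95
tool_pos: [0.4001, -0.3173, 0.2798]
ee_rot: [-179.7, -0.1, 52.3]
force: [0.3, 0.2, -1.5]
opening: 0.148
finger_force: 50.0
clock: 13.75
tool_pos: [0.4218, -0.1518, 0.2808]
ee_rot: [-179.8, 0.0, 52.0]
force: [0.2, 0.6, -1.1]
opening: 0.145
finger_force: 50.0
wrist cover 0.95 [282.0, 227.0] 7219 (np.float64(423.1), np.float64(-149.6), np.float64(53.6), np.float64(0.366))
wrist base 0.63 [282.0, 163.0] 1265 (np.float64(423.5), np.float64(-150.2), np.float64(-100.6), np.float64(0.992))
t 13.9 pos [ 422.1 -153.   281.8] rpy [-179.9    0.    51.9] F [ 0.4  0.7 -1. ] op 13.8 ff 50.0 j6 3
 turn [-0.1  0.  -0.1]  then shift [ 0.5 -1.   1.8]
side cover 0.64 [352.0, 152.0] 1397 (np.float64(421.5), np.float64(-154.7), np.float64(79.0), np.float64(0.099))
side base 0.94 [343.0, 219.0] 601 (np.float64(423.9), np.float64(-156.1), np.float64(-8.7), np.float64(0.299))
t 14.05 pos [ 422.4 -153.1  282.4] rpy [-180.     0.    51.9] F [ 0.2 -0.2 -0.7] op 13.5 ff 50.0 j6 3
 turn [-0.   0.  -0.1]  then shift [ 0.4 -1.2  2.4]
```

View pics/c8.png

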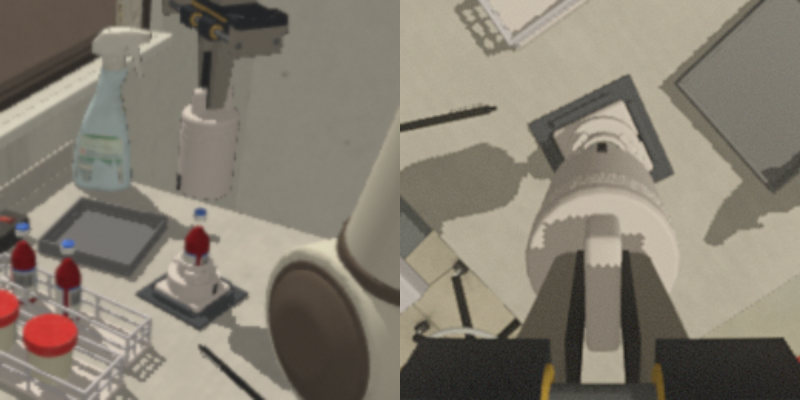

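The cover hangs upright above the base, with the bottle below it. I lower it to just above the neck and check again.

```bash
python3 -m creep '[{"rot":[0,0,0],"travel":[0.0005,0.0005,0],"hand":-1},{"rot":[0,0,0],"travel":[0,0,0.025],"hand":-1},{"rot":[0,0,0],"travel":[0,0,0.025],"hand":-1},{"rot":[0,0,0],"travel":[0,0,0.025],"hand":-1},{"rot":[0,0,0],"travel":[0,0,0.018],"hand":-1},{"rot":[0,0,0],"travel":[0,0,0],"hand":-1},{"rot":[0,0,0],"travel":[0,0,0],"hand":-1}]'
python3 w.py w9 cover:78; python3 go.py 421.7 -152 185 52
python3 - <<'E'
from h import *
p=par("side"); f=eyes.grab_frame("side"); cv2.imwrite("pics/side9.png",f[:,:,::-1]); see("side","cover","cover",.078,[.9]); see("side","base","base",.006,[0])
cv2.imwrite("pics/c9.png",cv2.resize(f[140:260,290:410,::-1],(600,600),interpolation=2))
E
```

```text
clock: 14.75
tool_pos: [0.4234, -0.1526, 0.1902]
ee_rot: [180.0, -0.0, 51.9]
force: [1.4, -0.3, -0.6]
opening: 0.149
finger_force: 50.0
wrist cover 0.65 [280.0, 229.0] 7252 (np.float64(423.8), np.float64(-151.6), np.float64(52.9), np.float64(0.332))
t 14.85 pos [ 424.1 -153.   191.3] rpy [179.9  -0.   51.9] F [ 0.5 -0.9 -0.7] op 13.5 ff 50.0 j6 3
 turn [ 0.1 -0.  -0.1]  then shift [-0.7 -2.5  6.3]
side cover 0.95 [350.0, 185.0] 1118 (np.float64(425.6), np.float64(-157.9), np.float64(47.8), np.float64(0.172))
side cover 0.30 [239.0, 302.0] 649 (np.float64(429.5), np.float64(291.4), np.float64(82.4), np.float64(2.705))
side base 0.59 [342.0, 220.0] 615 (np.float64(424.3), np.float64(-155.7), np.float64(-5.4), np.float64(0.281))
```

View pics/c9.png

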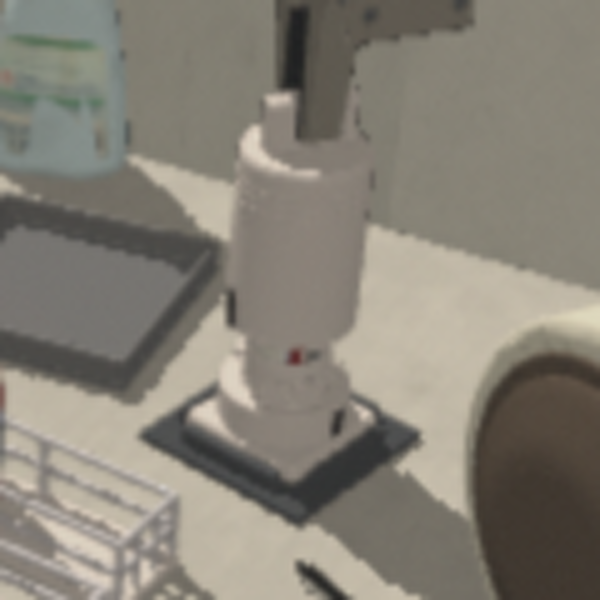

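In this crop the cover rim's centre is at column ~294, against ~287 for the neck and shoulder. That puts the cover 1.5-2 mm too far toward -y. I correct it and lower in force-checked steps.

```bash
python3 -m creep '[{"rot":[0,0,0],"travel":[0.001,-0.0015,0],"hand":-1},{"rot":[0,0,0],"travel":[0,0,0.01],"hand":-1},{"rot":[0,0,0],"travel":[0,0,0],"hand":-1}]' |grep -E "force|tool"
python3 -m creep '[{"rot":[0,0,0],"travel":[0,0,0.004],"hand":-1},{"rot":[0,0,0],"travel":[0,0,0.003],"hand":-1},{"rot":[0,0,0],"travel":[0,0,0],"hand":-1}]' |grep -E "force|tool"
python3 -m creep '[{"rot":[0,0,0],"travel":[0,0,0.003],"hand":-1},{"rot":[0,0,0],"travel":[0,0,0],"hand":-1}]' |grep -E "force|tool"
```

```text
tool_pos: [0.4218, -0.15, 0.1782]
force: [-0.0, 0.4, -2.2]
finger_force: 50.0
tool_pos: [0.4223, -0.1504, 0.1721]
force: [0.1, 0.6, -1.9]
finger_force: 50.0
tool_pos: [0.4225, -0.1505, 0.1694]
force: [-0.5, 0.1, -1.5]
finger_force: 50.0
```

```bash
python3 -m creep '[{"rot":[0,0,0],"travel":[0,0,0.003],"hand":-1},{"rot":[0,0,0],"travel":[0,0,0],"hand":-1}]' |grep -E "force|tool"
python3 go.py 422 -152 150 52
```

```text
tool_pos: [0.4225, -0.1505, 0.1664]
force: [0.4, -0.2, -0.2]
finger_force: 50.0
t 16.0 pos [ 422.5 -150.5  166.4] rpy [-180.     0.    51.9] F [ 0.4 -0.2 -0.2] op 13.5 ff 50.0 j6 3
 turn [-0.   0.  -0.1]  then shift [-1.5  0.5 16.4]
```

```bash
python3 -m creep '[{"rot":[0,0,0],"travel":[0,0,0.004],"hand":-1},{"rot":[0,0,0],"travel":[0,0,0],"hand":-1}]' |grep -E "force|tool"
python3 -m creep '[{"rot":[0,0,0],"travel":[0,0,0.004],"hand":-1},{"rot":[0,0,0],"travel":[0,0,0],"hand":-1}]' |grep -E "force|tool"
python3 -m creep '[{"rot":[0,0,0],"travel":[0,0,0.003],"hand":-1},{"rot":[0,0,0],"travel":[0,0,0],"hand":-1}]' |grep -E "force|tool"
```

```text
tool_pos: [0.4225, -0.1506, 0.1622]
force: [-0.2, -1.0, -2.0]
finger_force: 50.0
tool_pos: [0.4225, -0.1506, 0.1582]
force: [0.5, -0.4, -2.7]
finger_force: 50.0
tool_pos: [0.4225, -0.1506, 0.1554]
force: [-0.4, -0.1, -2.6]
finger_force: 50.0
```

```bash
python3 -m creep '[{"rot":[0,0,0],"travel":[0,0,0.002],"hand":-1},{"rot":[0,0,0],"travel":[0,0,0],"hand":-1}]' |grep -E "force|tool"
```

```text
tool_pos: [0.4226, -0.1506, 0.1535]
force: [0.6, -0.8, -1.3]
finger_force: 50.0
```

```bash
python3 -m creep '[{"rot":[0,0,0],"travel":[0,0,0.002],"hand":-1},{"rot":[0,0,0],"travel":[0,0,0],"hand":-1}]' |grep -E "force|tool"
python3 -m creep '[{"rot":[0,0,0],"travel":[0,0,0.001],"hand":-1},{"rot":[0,0,0],"travel":[0,0,0],"hand":-1}]' |grep -E "force|tool"
python3 -m creep '[{"rot":[0,0,0],"travel":[0,0,0.001],"hand":-1},{"rot":[0,0,0],"travel":[0,0,0],"hand":-1}]' |grep -E "force|tool"
```

```text
tool_pos: [0.4231, -0.1508, 0.1529]
force: [-2.1, 0.7, 4.9]
finger_force: 50.0
tool_pos: [0.4233, -0.1509, 0.1528]
force: [-3.7, 2.6, 11.5]
finger_force: 50.0
tool_pos: [0.4235, -0.151, 0.1528]
force: [-4.6, 3.2, 16.5]
finger_force: 50.0
```

The cover is seated: force rises at z 152.8, which puts the rim at about 40 mm, on the shoulder. I ease off and twist clockwise.

```bash
python3 -m creep '[{"rot":[0,0,0],"travel":[0,0,-0.0018],"hand":-1},{"rot":[0,0,7],"travel":[0,0,0],"hand":-1},{"rot":[0,0,7],"travel":[0,0,0],"hand":-1},{"rot":[0,0,7],"travel":[0,0,0],"hand":-1},{"rot":[0,0,0],"travel":[0,0,0],"hand":-1}]' 60
python3 -c "
from cell import arm;print(arm.sense()['wrist_torque'])"
python3 -m creep '[{"rot":[0,0,7],"travel":[0,0,0],"hand":-1},{"rot":[0,0,7],"travel":[0,0,0],"hand":-1},{"rot":[0,0,7],"travel":[0,0,0],"hand":-1},{"rot":[0,0,7],"travel":[0,0,0],"hand":-1},{"rot":[0,0,0],"travel":[0,0,0],"hand":-1}]' 60
python3 -c "
from cell import arm;print(arm.sense()['wrist_torque'])"
```

```text
clock: 17.9
tool_pos: [0.4235, -0.1512, 0.1528]
ee_rot: [179.9, -0.1, 30.9]
force: [-0.1, -0.3, 5.8]
opening: 0.148
finger_force: 60.0
[-0.16427289  0.09887768 -0.07052605]
clock: 18.4
tool_pos: [0.4236, -0.1514, 0.1528]
ee_rot: [179.9, -0.1, 3.0]
force: [-0.4, -1.1, 5.7]
opening: 0.145
finger_force: 60.0
[-0.22039358  0.10123232 -0.08813852]
```

```bash
python3 -m creep '[{"rot":[0,0,6],"travel":[0,0,0],"hand":-1},{"rot":[0,0,6],"travel":[0,0,0],"hand":-1},{"rot":[0,0,0],"travel":[0,0,0],"hand":-1}]' 60
python3 -c "
from cell import arm;print(arm.sense()['wrist_torque'])"
for i in 1 2; do :; done
python3 -m creep '[{"rot":[0,0,3],"travel":[0,0,0],"hand":-1},{"rot":[0,0,0],"travel":[0,0,0],"hand":-1}]' 60
python3 -c "
from cell import arm;print(arm.sense()['wrist_torque'])"
python3 -m creep '[{"rot":[0,0,2],"travel":[0,0,0],"hand":-1},{"rot":[0,0,0],"travel":[0,0,0],"hand":-1}]' 60
python3 -c "
from cell import arm;print(arm.sense()['wrist_torque'])"
```

```text
clock: 18.7
tool_pos: [0.4236, -0.1517, 0.1528]
ee_rot: [179.9, -0.2, -9.0]
force: [-0.0, -0.8, 5.8]
opening: 0.146
finger_force: 60.0
[-0.38315365  0.05662642 -0.07666203]
clock: 18.9
tool_pos: [0.4236, -0.1517, 0.1528]
ee_rot: [179.9, -0.1, -11.9]
force: [-0.5, -2.5, 5.4]
opening: 0.147
finger_force: 60.0
[-0.41149748  0.11064164  0.05010797]
clock: 19.1
tool_pos: [0.4234, -0.1519, 0.1528]
ee_rot: [179.9, -0.1, -13.9]
force: [-0.7, -3.0, 5.1]
opening: 0.149
finger_force: 60.0
[-0.58737483  0.24659849  0.153419  ]
```

```bash
python3 -m creep '[{"rot":[0,0,2],"travel":[0,0,0],"hand":-1},{"rot":[0,0,0],"travel":[0,0,0],"hand":-1}]' 60
python3 -c "
from cell import arm;print(arm.sense()['wrist_torque'])"
python3 -m creep '[{"rot":[0,0,2],"travel":[0,0,0],"hand":-1},{"rot":[0,0,0],"travel":[0,0,0],"hand":-1}]' 60
python3 - <<'E'
from h import *
print(arm.sense()['wrist_torque'])
f=eyes.grab_frame("side"); cv2.imwrite("pics/c10.png",cv2.resize(f[140:260,290:410,::-1],(600,600),interpolation=2))
E
```

```text
clock: 19.3
tool_pos: [0.4231, -0.1518, 0.1528]
ee_rot: [179.9, -0.1, -15.9]
force: [-2.2, -0.8, 6.8]
opening: 0.143
finger_force: 60.0
[-0.47248279  0.50607359  0.1896543 ]
clock: 19.5
tool_pos: [0.4229, -0.1519, 0.1528]
ee_rot: [179.8, -0.1, -17.8]
force: [-2.6, -2.7, 6.8]
opening: 0.148
finger_force: 60.0
[-0.55595017  0.65510643  0.47950737]
```

View pics/c10.png

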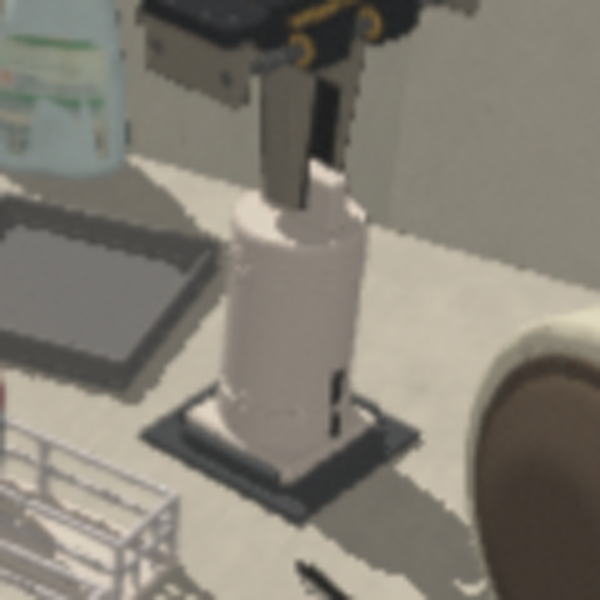

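The black bars are in line, with the cover's at (338,385) above the base's at (338,420), and the torque rises at a stop. One more small push, then I lift.

```bash
python3 -m creep '[{"rot":[0,0,2],"travel":[0,0,0],"hand":-1},{"rot":[0,0,0],"travel":[0,0,0],"hand":-1}]' 60
python3 -c "
from cell import arm;print(arm.sense()['wrist_torque'])"
python3 -m creep '[{"rot":[0,0,-3],"travel":[0,0,0],"hand":-1},{"rot":[0,0,0],"travel":[0,0,-0.005],"hand":-1},{"rot":[0,0,0],"travel":[0,0,-0.015],"hand":-1},{"rot":[0,0,0],"travel":[0,0,-0.03],"hand":-1},{"rot":[0,0,0],"travel":[0,0,-0.03],"hand":-1},{"rot":[0,0,0],"travel":[0,0,-0.03],"hand":-1},{"rot":[0,0,0],"travel":[0,0,0],"hand":-1}]' 60
python3 - <<'E'
from h import *
f=eyes.grab_frame("side"); cv2.imwrite("pics/c11.png",cv2.resize(f[80:260,270:450,::-1],(400,400),interpolation=2))
E
python3 go.py 595 -203 260 -60
```

```text
clock: 19.75
tool_pos: [0.4229, -0.1519, 0.1528]
ee_rot: [179.8, -0.1, -19.7]
force: [-2.5, -2.2, 7.1]
opening: 0.152
finger_force: 60.4
[-0.53971774  0.66500574  0.82862236]
clock: 20.45
tool_pos: [0.4244, -0.1514, 0.2648]
ee_rot: [179.9, -0.4, -17.0]
force: [0.3, -0.2, -3.6]
opening: 0.149
finger_force: 60.0
t 20.5 pos [ 423.3 -150.8  262.1] rpy [ 1.8e+02 -1.0e-01 -1.7e+01] F [-0.5  0.3 -5.1] op 13.1 ff 60.0 j6 72
 turn [-0.  -0.1 43. ]  then shift [ 131.1 -122.6    2.1]
```

View pics/c11.png

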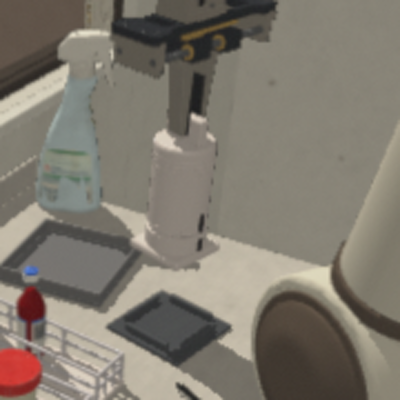

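The whole canister lifts, with the bars at (203,220) and (203,240) in line. On to the tray.

```bash
python3 -m creep '[{"rot":[0,0,7],"travel":[0,0,0],"hand":-1},{"rot":[0,0,7],"travel":[0,0,0],"hand":-1},{"rot":[0,0,7],"travel":[0,0,0],"hand":-1},{"rot":[0,0,7],"travel":[0,0,0],"hand":-1},{"rot":[0,0,7],"travel":[0,0,0],"hand":-1},{"rot":[0,0,7],"travel":[0,0,0],"hand":-1},{"rot":[0,0,0],"travel":[0,0,0],"hand":-1}]' 60 | grep rot
python3 -m creep '[{"rot":[0,0,0],"travel":[0.0218,-0.0204,0],"hand":-1},{"rot":[0,0,0],"travel":[0.0218,-0.0204,0],"hand":-1},{"rot":[0,0,0],"travel":[0.0218,-0.0204,0],"hand":-1},{"rot":[0,0,0],"travel":[0.0218,-0.0204,0],"hand":-1},{"rot":[0,0,0],"travel":[0.0218,-0.0204,0],"hand":-1},{"rot":[0,0,0],"travel":[0.0218,-0.0204,0],"hand":-1},{"rot":[0,0,0],"travel":[0,0,0],"hand":-1}]' | grep tool
python3 -m creep '[{"rot":[0,0,0],"travel":[0,0,0.03],"hand":-1},{"rot":[0,0,0],"travel":[0,0,0.03],"hand":-1},{"rot":[0,0,0],"travel":[0,0,0.03],"hand":-1},{"rot":[0,0,0],"travel":[0,0,0.012],"hand":-1},{"rot":[0,0,0],"travel":[0,0,0],"hand":-1}]' | grep -E "tool|force"
python3 go.py 595 -203 150 -60
python3 -m creep '[{"rot":[0,0,0],"travel":[0,0,0.004],"hand":-1},{"rot":[0,0,0],"travel":[0,0,0],"hand":-1},{"rot":[0,0,0],"travel":[0,0,0.003],"hand":-1},{"rot":[0,0,0],"travel":[0,0,0],"hand":-1}]' | grep -E "tool|force"
python3 go.py 595 -203 150 -60
```

```text
ee_rot: [179.9, 0.3, -59.0]
tool_pos: [0.5963, -0.2, 0.2576]
tool_pos: [0.5927, -0.1986, 0.1564]
force: [-0.3, 0.0, -3.0]
finger_force: 60.0
t 22.4 pos [ 592.7 -198.6  156.4] rpy [179.8   0.3 -59. ] F [-0.3  0.  -3. ] op 13.5 ff 60.0 j6 119
 turn [0.2 0.3 1. ]  then shift [5.  0.2 6.4]
tool_pos: [0.5955, -0.2002, 0.1536]
force: [-0.5, 0.1, -1.1]
finger_force: 60.0
t 22.8 pos [ 595.5 -200.2  153.6] rpy [-1.799e+02 -1.000e-01 -5.900e+01] F [-0.5  0.1 -1.1] op 13.4 ff 60.0 j6 119
 turn [-0.1 -0.1  1. ]  then shift [2.2 1.8 3.6]
```

```bash
python3 -m creep '[{"rot":[0,0,0],"travel":[0,0,0.001],"hand":-1},{"rot":[0,0,0],"travel":[0,0,0],"hand":-1},{"rot":[0,0,0],"travel":[0,0,0.001],"hand":-1},{"rot":[0,0,0],"travel":[0,0,0],"hand":-1}]' | grep -E "tool|force"
python3 -m creep '[{"rot":[0,0,0],"travel":[0,0,0.001],"hand":-1},{"rot":[0,0,0],"travel":[0,0,0],"hand":-1}]' | grep -E "tool|force"
python3 -m creep '[{"rot":[0,0,0],"travel":[0,0,0.001],"hand":-1},{"rot":[0,0,0],"travel":[0,0,0],"hand":-1}]' | grep -E "tool|force"
```

```text
tool_pos: [0.5952, -0.2, 0.151]
force: [-0.7, 0.1, -0.6]
finger_force: 60.0
tool_pos: [0.5956, -0.2002, 0.1508]
force: [-0.4, 0.1, 5.5]
finger_force: 60.0
tool_pos: [0.5958, -0.2002, 0.1508]
force: [-2.2, 1.1, 8.6]
finger_force: 60.0
```

```bash
python3 -m creep '[{"rot":[0,0,0],"travel":[0,0,0],"hand":-0.4},{"rot":[0,0,0],"travel":[0,0,0],"hand":0.2},{"rot":[0,0,0],"travel":[0,0,0],"hand":0.2},{"rot":[0,0,0],"travel":[0,0,0],"hand":0.2},{"rot":[0,0,0],"travel":[0,0,-0.02],"hand":0.2},{"rot":[0,0,0],"travel":[0,0,-0.035],"hand":0.2},{"rot":[0,0,0],"travel":[0,0,-0.035],"hand":0.2},{"rot":[0,0,0],"travel":[0,0,-0.01],"hand":0.2}]' 20
python3 -m creep '[{"rot":[0,0,-7.8],"travel":[0,0,0],"hand":0.2},{"rot":[0,0,-7.8],"travel":[0,0,0],"hand":0.2},{"rot":[0,0,-7.8],"travel":[0,0,0],"hand":0.2},{"rot":[0,0,-7.8],"travel":[0,0,0],"hand":0.2},{"rot":[0,0,-7.8],"travel":[0,0,0],"hand":0.2},{"rot":[0,0,-7.8],"travel":[0,0,0],"hand":0.2},{"rot":[0,0,-7.5],"travel":[0,0,0],"hand":0.2}]' 20 | grep rot
python3 go.py 532.5 -7 200 -5
python3 - <<'E'
from h import *
for c in("side","top"):
    par(c); f=eyes.grab_frame(c); cv2.imwrite(f"pics/{c}12.png",f[:,:,::-1]); see(c,"cover","cover",.038,[-1]); see(c,"old_1","bottle",.008)
E
```

```text
clock: 24.4
tool_pos: [0.5967, -0.2008, 0.2532]
ee_rot: [-179.8, -0.4, -59.1]
force: [0.1, 0.4, 0.3]
opening: 0.599
finger_force: 0.0
ee_rot: [-179.9, 0.1, -4.4]
t 25.1 pos [ 594.4 -199.6  246.9] rpy [-1.799e+02  1.000e-01 -4.400e+00] F [ 0.3  0.1 -0. ] op 55.1 ff 0.0 j6 65
 turn [-0.1  0.1  0.6]  then shift [ -78.5 -186.5   46.9]
side cover 0.73 [301.0, 175.0] 949 (np.float64(599.9), np.float64(-205.9), np.float64(-59.0), np.float64(0.047))
side old_1 0.78 [282.0, 221.0] 335 (np.float64(545.5), np.float64(-25.3), 0, np.float64(0.291))
side old_1 0.71 [260.0, 212.0] 293 (np.float64(616.8), np.float64(-27.4), 0, np.float64(0.377))
top old_1 0.74 [290.0, 204.0] 147 (np.float64(532.8), np.float64(-7.7), 0, np.float64(0.145))
top old_1 0.52 [293.0, 175.0] 146 (np.float64(604.7), np.float64(-10.2), 0, np.float64(0.249))
```

```bash
python3 -m creep '[{"rot":[0,0,0.6],"travel":[0,0,0],"hand":0.2},{"rot":[0,0,0],"travel":[-0.0131,-0.0311,0.003],"hand":0.2},{"rot":[0,0,0],"travel":[-0.0131,-0.0311,0.003],"hand":0.2},{"rot":[0,0,0],"travel":[-0.0131,-0.0311,0.003],"hand":0.2},{"rot":[0,0,0],"travel":[-0.0131,-0.0311,0.003],"hand":0.2},{"rot":[0,0,0],"travel":[-0.0131,-0.0311,0.003],"hand":0.2},{"rot":[0,0,0],"travel":[-0.0131,-0.0311,0.003],"hand":0.2},{"rot":[0,0,0],"travel":[0,0,0],"hand":0.2}]' | grep tool
python3 w.py w13 old_1:8 rack:0; python3 go.py 532.5 -7.3 92 -5
```

```text
tool_pos: [0.5328, -0.0035, 0.2302]
wrist old_1 0.72 [282.0, 132.0] 775 (np.float64(603.6), np.float64(-9.9), 0, np.float64(0.027))
wrist rack 0.85 [283.0, 166.0] 6585 (np.float64(542.6), np.float64(-7.3), np.float64(-4.5), np.float64(0.269))
t 26.35 pos [534.4  -7.3 230.8] rpy [180.   -0.   -5.4] F [ 0.2 -0.1  0.1] op 55.1 ff 0.0 j6 82
 turn [ 0.  -0.  -0.4]  then shift [ -1.9   0.2 138.8]
```

```bash
python3 -m creep '[{"rot":[0,0,-0.4],"travel":[-0.001,0,0.045],"hand":0.2},{"rot":[0,0,0],"travel":[0,0,0.045],"hand":0.2},{"rot":[0,0,0],"travel":[0,0,0.035],"hand":0.2},{"rot":[0,0,0],"travel":[0,0,0.013],"hand":0},{"rot":[0,0,0],"travel":[0,0,0],"hand":-1},{"rot":[0,0,0],"travel":[0,0,0],"hand":-1},{"rot":[0,0,0],"travel":[0,0,0],"hand":-1},{"rot":[0,0,0],"travel":[0,0,0],"hand":-1}]' 15|grep -E "tool|force|open"
python3 -m creep '[{"rot":[0,0,0],"travel":[0,0,-0.005],"hand":-1},{"rot":[0,0,0],"travel":[-0.02,0,0],"hand":-1},{"rot":[0,0,0],"travel":[-0.02,0,0],"hand":-1},{"rot":[0,0,0],"travel":[-0.02,0,0],"hand":-1},{"rot":[0,0,0],"travel":[-0.02,0,0],"hand":-1},{"rot":[0,0,0],"travel":[-0.003,0,0],"hand":-1},{"rot":[0,0,0],"travel":[0,0,0],"hand":-1}]' |grep -E "tool|force|open"
python3 go.py 442 0.6 92 -5
```

```text
tool_pos: [0.5346, -0.0071, 0.0946]
force: [-0.6, -1.6, 3.8]
opening: 0.192
finger_force: 15.1
tool_pos: [0.4509, 0.0005, 0.0982]
force: [0.6, -0.1, -0.8]
opening: 0.192
finger_force: 15.0
t 27.85 pos [450.9   0.5  98.2] rpy [ 1.8e+02 -1.0e-01 -5.0e+00] F [ 0.6 -0.1 -0.8] op 17.7 ff 15.0 j6 80
 turn [ 0.  -0.1  0. ]  then shift [-8.8  0.6  6.2]
```

```bash
python3 -m creep '[{"rot":[0,0,0],"travel":[-0.002,0,0.003],"hand":-1},{"rot":[0,0,0],"travel":[0,0,0.0015],"hand":-1},{"rot":[0,0,0],"travel":[0,0,0],"hand":-1}]' |grep -E "tool|force"
python3 -m creep '[{"rot":[0,0,0],"travel":[-0.002,0,0],"hand":-1},{"rot":[0,0,0],"travel":[-0.002,0,0],"hand":-1},{"rot":[0,0,0],"travel":[0,0,0],"hand":-1}]' |grep -E "tool|force"
python3 -m creep '[{"rot":[0,0,0],"travel":[-0.002,0,0],"hand":-1},{"rot":[0,0,0],"travel":[0,0,0],"hand":-1}]' |grep -E "tool|force"
python3 -m creep '[{"rot":[0,0,0],"travel":[-0.002,0,0],"hand":-1},{"rot":[0,0,0],"travel":[0,0,0],"hand":-1}]' |grep -E "tool|force"
```

```text
tool_pos: [0.45, 0.0002, 0.0945]
force: [-1.3, 0.5, 7.1]
finger_force: 15.0
tool_pos: [0.447, 0.0004, 0.0946]
force: [1.9, 0.6, 5.9]
finger_force: 15.0
tool_pos: [0.4451, 0.0005, 0.0948]
force: [2.6, 0.5, 6.4]
finger_force: 15.0
tool_pos: [0.4432, 0.0007, 0.0948]
force: [2.8, -0.8, 6.3]
finger_force: 15.0
```

```bash
python3 -m creep '[{"rot":[0,0,0],"travel":[-0.002,0,0],"hand":-1},{"rot":[0,0,0],"travel":[0,0,0],"hand":-1}]' |grep -E "tool|force"
python3 -m creep '[{"rot":[0,0,0],"travel":[-0.001,0,0],"hand":-1},{"rot":[0,0,0],"travel":[0,0,0],"hand":-1}]' |grep -E "tool|force"
python3 -m creep '[{"rot":[0,0,0],"travel":[-0.001,0,0],"hand":-1},{"rot":[0,0,0],"travel":[0,0,0],"hand":-1}]' |grep -E "tool|force"
```

```text
tool_pos: [0.4411, 0.0008, 0.0949]
force: [2.5, 0.5, 6.0]
finger_force: 15.0
tool_pos: [0.4403, 0.0009, 0.0949]
force: [2.3, -0.1, 6.6]
finger_force: 15.0
tool_pos: [0.4392, 0.001, 0.0949]
force: [2.1, 0.3, 6.9]
finger_force: 15.0
```

```bash
python3 w.py w14 old_1:8 rack:0; python3 go.py 442 0.6 92 -5; python3 -c "
import cv2,numpy as np
from h import *
f=eyes.grab_frame('side')
a=cv2.imread('pics/w14.png')[120:320,180:380];b=f[170:290,200:340,::-1]
cv2.imwrite('pics/c14.png',np.hstack([cv2.resize(a,(400,400)),cv2.resize(b,(400,343))[:343].copy() if 0 else cv2.resize(b,(400,400))]))"
```

```text
wrist old_1 0.68 [282.0, 236.0] 3449 (np.float64(442.5), np.float64(1.1), 0, np.float64(0.134))
wrist old_1 0.56 [276.0, 17.0] 1482 (np.float64(605.5), np.float64(-9.9), 0, np.float64(0.007))
wrist old_1 0.35 [534.0, 22.0] 2803 (np.float64(586.8), np.float64(-209.6), 0, np.float64(0.173))
wrist rack 0.76 [281.0, 112.0] 14508 (np.float64(584.5), np.float64(-10.5), np.float64(-4.5), np.float64(0.223))
wrist rack 0.60 [439.0, 214.0] 12384 (np.float64(442.9), np.float64(-208.8), np.float64(101.4), np.float64(0.632))
wrist rack 0.60 [470.0, 74.0] 8212 (np.float64(553.3), np.float64(-259.9), np.float64(94.9), np.float64(0.444))
t 29.6 pos [439.3   1.   94.9] rpy [180.   -0.3  -5. ] F [ 1.4 -0.2  7. ] op 17.5 ff 15.0 j6 79
 turn [ 0.  -0.3  0. ]  then shift [2.8 0.2 2.9]
```

View pics/c14.png

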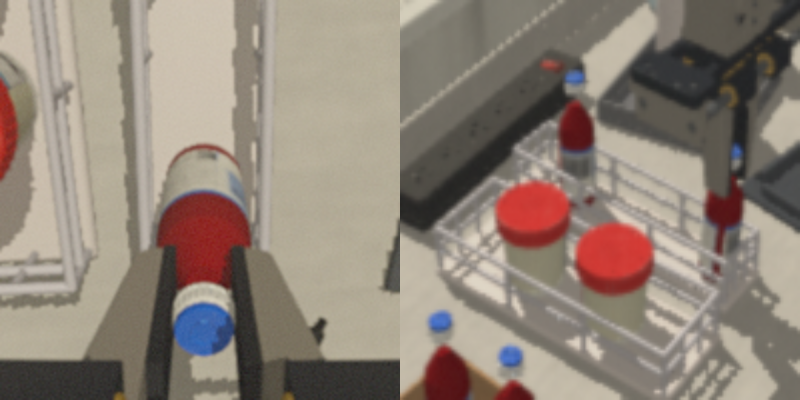

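The bottle stands at the front bar, and its fit gives x 442.5 with the tool at 439. It is probably touching the bar and slightly tilted in the pads. I back off, release and check.

```bash
python3 -m creep '[{"rot":[0,0,0],"travel":[0.002,0,-0.0005],"hand":-1},{"rot":[0,0,0],"travel":[0,0,0],"hand":-0.3},{"rot":[0,0,0],"travel":[0,0,0],"hand":0.2},{"rot":[0,0,0],"travel":[0,0,0],"hand":0.2},{"rot":[0,0,0],"travel":[0,0,-0.02],"hand":0.2},{"rot":[0,0,0],"travel":[0,0,-0.045],"hand":0.2},{"rot":[0,0,0],"travel":[0,0,-0.045],"hand":0.2},{"rot":[0,0,0],"travel":[0.02,0,-0.03],"hand":0.2}]' 15|grep -E "tool|force|open"
python3 w.py w15 old_1:8; python3 go.py 604 -10 200 -5; python3 w.py w15 old_1:8
```

```text
tool_pos: [0.4581, -0.0, 0.2364]
force: [0.8, -0.4, 0.2]
opening: 0.599
finger_force: 0.0
wrist old_1 0.97 [283.0, 200.0] 1028 (np.float64(447.3), np.float64(0.4), 0, np.float64(0.015))
wrist old_1 0.73 [480.0, 46.0] 8872 (np.float64(615.3), np.float64(-249.0), 0, np.float64(0.665))
wrist old_1 0.70 [276.0, 65.0] 1180 (np.float64(602.9), np.float64(-9.7), 0, np.float64(0.013))
t 30.55 pos [462.   -1.1 238.4] rpy [179.9  -0.5  -5. ] F [ 0.5 -0.1  0.5] op 55.1 ff 0.0 j6 80
 turn [ 0.1 -0.5  0. ]  then shift [142.2  -3.5  38.4]
wrist old_1 0.88 [276.0, 69.0] 1079 (np.float64(602.6), np.float64(-10.1), 0, np.float64(0.019))
wrist old_1 0.76 [281.0, 203.0] 947 (np.float64(447.3), np.float64(0.6), 0, np.float64(0.046))
```

```bash
python3 -m creep '[{"rot":[0,0,0],"travel":[-0.014,0,0.03],"hand":0.2},{"rot":[0,0,0],"travel":[0,0,0.045],"hand":0.2},{"rot":[0,0,0],"travel":[0,0,0.045],"hand":0.2},{"rot":[0,0,0],"travel":[0,0,0.02],"hand":0},{"rot":[0,0,0],"travel":[0,0,0],"hand":-1},{"rot":[0,0,0],"travel":[0,0,0],"hand":-1},{"rot":[0,0,0],"travel":[0,0,0],"hand":-1},{"rot":[0,0,0],"travel":[0,0,0],"hand":-1}]' 15|grep -E "tool|force|open"
python3 -m creep '[{"rot":[0,0,0],"travel":[0,0,-0.002],"hand":-1},{"rot":[0,0,0],"travel":[0,0,0],"hand":-1}]' |grep -E "tool|force"
python3 -m creep '[{"rot":[0,0,0],"travel":[-0.002,0,0],"hand":-1},{"rot":[0,0,0],"travel":[-0.001,0,0],"hand":-1},{"rot":[0,0,0],"travel":[0,0,0],"hand":-1}]' |grep -E "tool|force"
python3 -m creep '[{"rot":[0,0,0],"travel":[-0.0015,0,0],"hand":-1},{"rot":[0,0,0],"travel":[0,0,0],"hand":-1}]' |grep -E "tool|force"
python3 -m creep '[{"rot":[0,0,0],"travel":[-0.0015,0,0],"hand":-1},{"rot":[0,0,0],"travel":[0,0,0],"hand":-1}]' |grep -E "tool|force"
```

```text
tool_pos: [0.4455, 0.0007, 0.095]
force: [0.6, 0.2, -0.9]
opening: 0.191
finger_force: 15.2
tool_pos: [0.445, 0.0009, 0.0964]
force: [-0.3, 0.2, -0.5]
finger_force: 15.0
tool_pos: [0.4412, 0.0013, 0.0955]
force: [0.6, -0.7, 0.1]
finger_force: 15.0
tool_pos: [0.4398, 0.0014, 0.0955]
force: [0.2, 0.1, -0.2]
finger_force: 15.0
tool_pos: [0.4389, 0.0015, 0.0958]
force: [2.2, -0.4, -2.4]
finger_force: 15.0
```

```bash
python3 -m creep '[{"rot":[0,0,0],"travel":[0.0005,0,0.0015],"hand":-1},{"rot":[0,0,0],"travel":[0,0,0],"hand":-0.4},{"rot":[0,0,0],"travel":[0,0,0],"hand":0.2},{"rot":[0,0,0],"travel":[0,0,0],"hand":0.2},{"rot":[0,0,0],"travel":[0,0,-0.02],"hand":0.2},{"rot":[0,0,0],"travel":[0,0,-0.045],"hand":0.2},{"rot":[0,0,0],"travel":[0,0,-0.045],"hand":0.2},{"rot":[0,0,0],"travel":[0.02,0,-0.03],"hand":0.2}]' 15|grep -E "tool|force|open"
python3 w.py w16 old_1:8; python3 go.py 602.7 -10 92 -5
```

```text
tool_pos: [0.4588, -0.0001, 0.2372]
force: [0.8, 0.1, -0.8]
opening: 0.6
finger_force: 0.0
wrist old_1 0.70 [284.0, 204.0] 1025 (np.float64(442.3), np.float64(1.1), 0, np.float64(0.02))
wrist old_1 0.63 [279.0, 64.0] 1104 (np.float64(602.9), np.float64(-9.5), 0, np.float64(0.027))
t 33.25 pos [462.6  -1.2 239.1] rpy [179.9  -0.6  -4.9] F [0.1 0.1 0.4] op 55.2 ff 0.0 j6 80
 turn [ 0.1 -0.6  0. ]  then shift [140.3  -3.4 147.1]
```

```bash
python3 -m creep '[{"rot":[0,0,0],"travel":[0.035,-0.0005,0],"hand":0.2},{"rot":[0,0,0],"travel":[0.035,-0.0005,0],"hand":0.2},{"rot":[0,0,0],"travel":[0.035,-0.0005,0],"hand":0.2},{"rot":[0,0,0],"travel":[0.036,-0.0005,0.02],"hand":0.2},{"rot":[0,0,0],"travel":[0,0,0.03],"hand":0.2},{"rot":[0,0,0],"travel":[0,0,0],"hand":0.2}]' |grep tool
python3 go.py 602.9 -9.7 94 -5;
```

```text
tool_pos: [0.5957, -0.0096, 0.1772]
t 33.85 pos [595.7  -9.6 177.2] rpy [-179.9    0.7   -5. ] F [-1.1 -0.2  0.1] op 54.8 ff 0.0 j6 82
 turn [-0.1  0.7  0. ]  then shift [ 7.2 -0.6 83.2]
```

```bash
python3 -m creep '[{"rot":[0,0,0],"travel":[0,0,0.0],"hand":0.2},{"rot":[0,0,0],"travel":[0,0,0],"hand":0.2},{"rot":[0,0,0],"travel":[0,0,0],"hand":0.2}]' |grep tool
python3 go.py 602.9 -9.7 94 -5;
```

```text
tool_pos: [0.6, -0.0105, 0.1861]
t 34.15 pos [600.  -10.5 186.1] rpy [180.   -0.2  -5. ] F [ 0.4 -0.4 -0.1] op 55.2 ff 0.0 j6 82
 turn [ 0.  -0.2  0. ]  then shift [ 2.8 -1.1 92.1]
```

```bash
python3 -m creep '[{"rot":[0,0,0],"travel":[0.0025,0,0.045],"hand":0.2},{"rot":[0,0,0],"travel":[0,0,0.035],"hand":0.2},{"rot":[0,0,0],"travel":[0,0,0.011],"hand":0},{"rot":[0,0,0],"travel":[0,0,0],"hand":-0.5},{"rot":[0,0,0],"travel":[0,0,0],"hand":-1},{"rot":[0,0,0],"travel":[0,0,0],"hand":-1},{"rot":[0,0,0],"travel":[0,0,0],"hand":-1},{"rot":[0,0,0],"travel":[0,0,0],"hand":-1}]' 15|grep -E "tool|force|open"
python3 -m creep '[{"rot":[0,0,0],"travel":[0,0,-0.002],"hand":-1},{"rot":[0,0,0],"travel":[-0.02,0,0],"hand":-1},{"rot":[0,0,0],"travel":[-0.025,0,0],"hand":-1},{"rot":[0,0,0],"travel":[-0.025,0,0],"hand":-1},{"rot":[0,0,0],"travel":[-0.025,0,0],"hand":-1},{"rot":[0,0,0],"travel":[-0.02,0,0],"hand":-1},{"rot":[0,0,0],"travel":[0,0,0],"hand":-1},{"rot":[0,0,0],"travel":[0,0,0],"hand":-1}]' |grep -E "tool|force|open"
python3 go.py 476.1 -1.9 94 -5; python3 w.py w17 old_1:10
```

```text
tool_pos: [0.6035, -0.0107, 0.0952]
force: [0.4, 1.6, 5.5]
opening: 0.191
finger_force: 15.0
tool_pos: [0.4871, -0.0007, 0.0954]
force: [-1.8, 0.2, 4.2]
opening: 0.188
finger_force: 15.0
t 35.75 pos [487.1  -0.7  95.4] rpy [180.   0.  -5.] F [-1.8  0.2  4.2] op 17.3 ff 15.0 j6 81
 turn [0. 0. 0.]  then shift [-10.9   2.2   1.4]
wrist old_1 0.76 [279.0, 233.0] 3842 (np.float64(499.0), np.float64(-1.4), 0, np.float64(0.166))
wrist old_1 0.75 [285.0, 307.0] 1103 (np.float64(440.3), np.float64(2.2), 0, np.float64(2.5))
wrist old_1 0.46 [43.0, 229.0] 7739 (np.float64(509.3), np.float64(224.5), 0, np.float64(0.735))
```

```bash
python3 -m creep '[{"rot":[0,0,0],"travel":[0.004,0,0],"hand":-1},{"rot":[0,0,0],"travel":[0.004,0,0],"hand":-1},{"rot":[0,0,0],"travel":[0,0,0],"hand":-1},{"rot":[0,0,0],"travel":[0,0,0],"hand":-1}]' |grep -E "tool|force|open"
python3 w.py w18 old_1:10; python3 go.py 476.1 -1.9 94 -5
python3 - <<'E'
from h import *
par("side");f=eyes.grab_frame("side"); cv2.imwrite("pics/side18.png",f[:,:,::-1]); see("side","old_1","bottle",.010,n=4)
for d in eyes.cut_out("old_1","side")[:4]:
    v,u=np.nonzero(d["region"]); m=[u[v<np.percentile(v,25)].mean(),u[v>np.percentile(v,75)].mean()]; print(np.round(d["centre"]),np.round(m,1),v.min(),v.max())
E
```

```text
tool_pos: [0.4959, -0.0015, 0.095]
force: [-0.7, 0.1, 2.6]
opening: 0.187
finger_force: 15.0
wrist old_1 0.70 [454.0, 99.0] 13742 (np.float64(552.6), np.float64(-147.6), 0, np.float64(0.704))
wrist old_1 0.64 [283.0, 314.0] 1448 (np.float64(439.7), np.float64(2.1), 0, np.float64(1.683))
wrist old_1 0.56 [280.0, 238.0] 3529 (np.float64(501.7), np.float64(-1.8), 0, np.float64(0.103))
wrist old_1 0.54 [477.0, 81.0] 3786 (np.float64(608.3), np.float64(-164.0), 0, np.float64(1.297))
t 36.35 pos [495.7  -1.5  94.9] rpy [180.  -0.  -5.] F [ 0.4 -0.5  1.8] op 18.0 ff 15.0 j6 81
 turn [ 0. -0.  0.]  then shift [-19.4   2.1   0.9]
side old_1 0.75 [313.0, 236.0] 338 (np.float64(448.1), np.float64(-11.5), 0, np.float64(0.396))
side old_1 0.64 [292.0, 230.0] 261 (np.float64(509.5), np.float64(-14.6), 0, np.float64(0.748))
[313. 236.] [313.3 311.2] 213 251
[292. 230.] [293.6 292.8] 208 243
```

```bash
python3 -m creep '[{"rot":[0,0,0],"travel":[0.004,0,0.0005],"hand":-1},{"rot":[0,0,0],"travel":[0.003,0,0],"hand":-1},{"rot":[0,0,0],"travel":[0,0,0],"hand":-1},{"rot":[0,0,0],"travel":[0,0,0],"hand":-1}]' |grep -E "tool|force|open"
python3 w.py w19 old_1:10; python3 go.py 476.1 -1.9 94 -5
```

```text
tool_pos: [0.5024, -0.002, 0.0944]
force: [-1.1, 0.1, 1.5]
opening: 0.191
finger_force: 15.0
wrist old_1 0.95 [279.0, 241.0] 3384 (np.float64(506.4), np.float64(-2.0), 0, np.float64(0.076))
wrist old_1 0.73 [284.0, 315.0] 1690 (np.float64(442.5), np.float64(1.8), 0, np.float64(1.318))
t 37.0 pos [502.3  -2.   94.4] rpy [-180.    0.   -5.] F [-0.6  0.4  1.2] op 17.9 ff 15.0 j6 81
 turn [-0.  0.  0.]  then shift [-26.1   2.2   0.4]
```

```bash
python3 -m creep '[{"rot":[0,0,0],"travel":[0,0,0],"hand":-0.55},{"rot":[0,0,0],"travel":[0,0,0],"hand":-0.3},{"rot":[0,0,0],"travel":[0,0,0],"hand":0.1},{"rot":[0,0,0],"travel":[0,0,0],"hand":0.2},{"rot":[0,0,0],"travel":[0,0,-0.02],"hand":0.2},{"rot":[0,0,0],"travel":[0,0,-0.045],"hand":0.2},{"rot":[0,0,0],"travel":[0,0,-0.045],"hand":0.2},{"rot":[0,0,0],"travel":[0,0,0],"hand":0.2}]' 15|grep -E "tool|force|open"
python3 w.py w20 old_1:8; python3 go.py 505 -2 96 -5
```

```text
tool_pos: [0.5066, -0.003, 0.2118]
force: [0.5, -0.0, -0.4]
opening: 0.602
finger_force: 0.0
wrist old_1 0.66 [285.0, 251.0] 1325 (np.float64(441.2), np.float64(1.4), 0, np.float64(0.04))
wrist old_1 0.64 [280.0, 199.0] 1086 (np.float64(508.3), np.float64(-1.9), 0, np.float64(0.04))
wrist old_1 0.45 [58.0, 204.0] 2072 (np.float64(523.1), np.float64(264.3), 0, np.float64(0.07))
t 37.9 pos [503.2  -2.2 205.7] rpy [180.   -0.2  -5. ] F [-0.4  0.1 -0.5] op 55.2 ff 0.0 j6 81
 turn [ 0.  -0.2  0. ]  then shift [  1.8  -0.3 109.7]
```

```bash
python3 -m creep '[{"rot":[0,0,0],"travel":[0.004,0,0.04],"hand":0.2},{"rot":[0,0,0],"travel":[0,0,0.04],"hand":0.2},{"rot":[0,0,0],"travel":[0,0,0.026],"hand":0},{"rot":[0,0,0],"travel":[0,0,0],"hand":-0.5},{"rot":[0,0,0],"travel":[0,0,0],"hand":-1},{"rot":[0,0,0],"travel":[0,0,0],"hand":-1},{"rot":[0,0,0],"travel":[0,0,0],"hand":-1},{"rot":[0,0,0],"travel":[0,0,0],"hand":-1}]' 15|grep -E "tool|force|open"
python3 -m creep '[{"rot":[0,0,0],"travel":[0,0,-0.004],"hand":-1},{"rot":[0,0,0],"travel":[-0.012,0,0],"hand":-1},{"rot":[0,0,0],"travel":[-0.012,0,0],"hand":-1},{"rot":[0,0,0],"travel":[-0.003,0,0],"hand":-1},{"rot":[0,0,0],"travel":[0,0,0],"hand":-1},{"rot":[0,0,0],"travel":[0,0,0],"hand":-1}]' |grep -E "tool|force|open"
python3 w.py w21 old_1:12;python3 go.py 476.1 -1.9 100 -5
```

```text
tool_pos: [0.5077, -0.0026, 0.1002]
force: [0.4, 0.2, 3.9]
opening: 0.19
finger_force: 15.0
tool_pos: [0.4799, -0.0001, 0.1028]
force: [1.0, -0.9, -0.9]
opening: 0.186
finger_force: 15.0
wrist old_1 0.96 [280.0, 237.0] 2868 (np.float64(482.2), np.float64(-0.0), 0, np.float64(0.127))
wrist old_1 0.65 [284.0, 305.0] 1198 (np.float64(420.8), np.float64(3.1), 0, np.float64(2.064))
t 39.4 pos [ 4.799e+02 -1.000e-01  1.027e+02] rpy [180.  -0.  -5.] F [-0.3 -0.7 -0.5] op 17.6 ff 15.0 j6 80
 turn [ 0. -0.  0.]  then shift [-3.7  2.1  2.7]
```

```bash
python3 -m creep '[{"rot":[0,0,0],"travel":[-0.002,0.001,0],"hand":-1},{"rot":[0,0,0],"travel":[0,0,0],"hand":-1}]' |grep -E "tool|force"
python3 -m creep '[{"rot":[0,0,0],"travel":[-0.0015,0,0],"hand":-1},{"rot":[0,0,0],"travel":[0,0,0],"hand":-1}]' |grep -E "tool|force"
python3 -m creep '[{"rot":[0,0,0],"travel":[-0.0015,0,0],"hand":-1},{"rot":[0,0,0],"travel":[0,0,0],"hand":-1}]' |grep -E "tool|force"
python3 -m creep '[{"rot":[0,0,0],"travel":[-0.001,0,0],"hand":-1},{"rot":[0,0,0],"travel":[0,0,0],"hand":-1}]' |grep -E "tool|force"
```

```text
tool_pos: [0.4773, -0.0009, 0.1025]
force: [-0.3, -0.5, -1.0]
finger_force: 15.0
tool_pos: [0.4757, -0.0007, 0.1025]
force: [-0.6, -0.2, -0.8]
finger_force: 15.0
tool_pos: [0.4748, -0.0006, 0.1028]
force: [0.5, 0.8, -0.3]
finger_force: 15.0
tool_pos: [0.4742, -0.0006, 0.1031]
force: [3.1, -0.3, -0.2]
finger_force: 15.0
```

```bash
python3 -m creep '[{"rot":[0,0,0],"travel":[0.0005,0,0.0025],"hand":-1},{"rot":[0,0,0],"travel":[0,0,0],"hand":-0.4},{"rot":[0,0,0],"travel":[0,0,0],"hand":0.1},{"rot":[0,0,0],"travel":[0,0,0],"hand":0.2},{"rot":[0,0,0],"travel":[0,0,-0.02],"hand":0.2},{"rot":[0,0,0],"travel":[0,0,-0.045],"hand":0.2},{"rot":[0,0,0],"travel":[0,0,-0.045],"hand":0.2},{"rot":[0,0,0],"travel":[0,0,-0.02],"hand":0.2}]' 15|grep -E "tool|force|open"
python3 w.py w22 old_1:8; python3 go.py 464 262.5 225 -5
```

```text
tool_pos: [0.4754, -0.0009, 0.2345]
force: [-0.4, -0.4, 0.7]
opening: 0.598
finger_force: 0.0
wrist old_1 0.75 [282.0, 196.0] 899 (np.float64(475.7), np.float64(-0.6), 0, np.float64(0.069))
wrist old_1 0.62 [284.0, 224.0] 737 (np.float64(441.5), np.float64(1.0), 0, np.float64(0.461))
wrist old_1 0.50 [21.0, 161.0] 1344 (np.float64(540.6), np.float64(333.0), 0, np.float64(0.087))
t 41.1 pos [475.8  -1.  233.7] rpy [179.9  -0.4  -4.9] F [-0.3 -0.2 -0.3] op 54.9 ff 0.0 j6 80
 turn [ 0.1 -0.4  0.1]  then shift [ -34.8 -261.5    8.7]
```

```bash
python3 -m creep '[{"rot":[0,0,0],"travel":[-0.0044,-0.0327,0],"hand":0.2},{"rot":[0,0,0],"travel":[-0.0044,-0.0327,0],"hand":0.2},{"rot":[0,0,0],"travel":[-0.0044,-0.0327,0],"hand":0.2},{"rot":[0,0,0],"travel":[-0.0044,-0.0327,0],"hand":0.2},{"rot":[0,0,0],"travel":[-0.0044,-0.0327,0],"hand":0.2},{"rot":[0,0,0],"travel":[-0.0044,-0.0327,0],"hand":0.2},{"rot":[0,0,0],"travel":[-0.0044,-0.0327,0],"hand":0.2},{"rot":[0,0,0],"travel":[-0.0044,-0.0327,0],"hand":0.2}]' |grep tool
python3 -m creep '[{"rot":[0,0,0],"travel":[0,0,0],"hand":0.2},{"rot":[0,0,0],"travel":[0,0,0],"hand":0.2},{"rot":[0,0,0],"travel":[0,0,0],"hand":0.2}]' |grep tool
python3 w.py w23 new_1:4; python3 go.py 464 262.5 96 -5
```

```text
tool_pos: [0.4599, 0.2641, 0.2276]
tool_pos: [0.461, 0.2622, 0.2289]
wrist new_1 0.97 [275.0, 141.0] 771 (np.float64(521.8), np.float64(266.5), 0, np.float64(0.023))
wrist new_1 0.94 [216.0, 128.0] 1065 (np.float64(539.2), np.float64(327.1), 0, np.float64(0.024))
wrist new_1 0.93 [279.0, 192.0] 975 (np.float64(462.5), np.float64(263.6), 0, np.float64(0.026))
wrist new_1 0.58 [220.0, 195.0] 1072 (np.float64(466.7), np.float64(335.8), 0, np.float64(0.066))
t 42.3 pos [461.4 262.1 229.5] rpy [180.   0.  -5.] F [0.5 0.4 0.5] op 55.2 ff 0.0 j6 112
 turn [ 0.  0. -0.]  then shift [  2.6  -0.7 133.5]
```

```bash
python3 -m creep '[{"rot":[0,0,0],"travel":[0.0015,-0.001,0.04],"hand":0.2},{"rot":[0,0,0],"travel":[0,0,0.045],"hand":0.2},{"rot":[0,0,0],"travel":[0,0,0.035],"hand":0.2},{"rot":[0,0,0],"travel":[0,0,0.012],"hand":0},{"rot":[0,0,0],"travel":[0,0,0],"hand":-0.5},{"rot":[0,0,0],"travel":[0,0,0],"hand":-1},{"rot":[0,0,0],"travel":[0,0,0],"hand":-1},{"rot":[0,0,0],"travel":[0,0,0],"hand":-1}]' 15|grep -E "tool|force|open"
python3 -m creep '[{"rot":[0,0,0],"travel":[0,0,0],"hand":-1},{"rot":[0,0,0],"travel":[0,0,-0.015],"hand":-1},{"rot":[0,0,0],"travel":[0,0,-0.04],"hand":-1},{"rot":[0,0,0],"travel":[0,0,-0.045],"hand":-1},{"rot":[0,0,0],"travel":[0,0,-0.04],"hand":-1},{"rot":[0,0,0],"travel":[0,0,0],"hand":-1},{"rot":[0,0,0],"travel":[0,0,0],"hand":-1},{"rot":[0,0,0],"travel":[0,0,0],"hand":-1}]' |grep -E "tool|force|open"
python3 go.py 519 -5 236 -5
```

```text
tool_pos: [0.4644, 0.2644, 0.1001]
force: [-0.9, -1.7, 4.1]
opening: 0.192
finger_force: 15.4
tool_pos: [0.462, 0.2637, 0.2363]
force: [-0.4, 0.1, -1.0]
opening: 0.193
finger_force: 15.0
t 43.9 pos [462.  263.7 236.3] rpy [179.9   0.2  -5. ] F [-0.4  0.1 -1. ] op 17.8 ff 15.0 j6 112
 turn [0.1 0.2 0. ]  then shift [ 80.2 262.7   0.3]
```

```bash
python3 -m creep '[{"rot":[0,0,0],"travel":[0.01,0.0328,0],"hand":-1},{"rot":[0,0,0],"travel":[0.01,0.0328,0],"hand":-1},{"rot":[0,0,0],"travel":[0.01,0.0328,0],"hand":-1},{"rot":[0,0,0],"travel":[0.01,0.0328,0],"hand":-1},{"rot":[0,0,0],"travel":[0.01,0.0328,0],"hand":-1},{"rot":[0,0,0],"travel":[0.01,0.0328,0],"hand":-1},{"rot":[0,0,0],"travel":[0.01,0.0328,0],"hand":-1},{"rot":[0,0,0],"travel":[0.01,0.0328,0],"hand":-1}]' |grep tool
python3 -m creep '[{"rot":[0,0,0],"travel":[0,0,0],"hand":-1},{"rot":[0,0,0],"travel":[0,0,0],"hand":-1},{"rot":[0,0,0],"travel":[0,0,0],"hand":-1},{"rot":[0,0,0],"travel":[0,0,0],"hand":-1}]' |grep -E "tool|force|open"
python3 w.py w24 old_1:141; python3 go.py 519 -5 107 -5
```

```text
tool_pos: [0.519, -0.0054, 0.2358]
tool_pos: [0.5196, -0.0031, 0.2375]
force: [0.7, 0.4, -1.3]
opening: 0.194
finger_force: 15.0
t 45.2 pos [519.8  -3.3 237.9] rpy [-180.     0.    -4.9] F [ 0.4  0.  -1. ] op 17.6 ff 15.0 j6 81
 turn [-0.   0.   0.1]  then shift [ -0.7   1.7 130.9]
```

```bash
python3 -m creep '[{"rot":[0,0,0],"travel":[0,0.0015,0.03],"hand":-1},{"rot":[0,0,0],"travel":[0,0,0.04],"hand":-1},{"rot":[0,0,0],"travel":[0,0,0.04],"hand":-1},{"rot":[0,0,0],"travel":[0,0,0.02],"hand":-1},{"rot":[0,0,0],"travel":[0,0,0],"hand":-1},{"rot":[0,0,0],"travel":[0,0,0],"hand":-1},{"rot":[0,0,0],"travel":[0,0,0],"hand":-1}]' |grep -E "tool|force"
python3 w.py w25 old_1:13; python3 go.py 510 -4.5 107 -5
python3 -m creep '[{"rot":[0,0,0],"travel":[-0.003,0,0],"hand":-1},{"rot":[0,0,0],"travel":[-0.002,0,0],"hand":-1},{"rot":[0,0,0],"travel":[0,0,0],"hand":-1},{"rot":[0,0,0],"travel":[0,0,0],"hand":-1}]' |grep -E "tool|force"
```

```text
tool_pos: [0.5212, -0.0058, 0.1098]
force: [-0.3, -0.2, -1.0]
finger_force: 15.0
wrist old_1 0.73 [279.0, 304.0] 1094 (np.float64(458.0), np.float64(1.4), 0, np.float64(2.155))
wrist old_1 0.55 [286.0, 364.0] 689 (np.float64(141.8), np.float64(49.7), 0, np.float64(0.858))
t 46.0 pos [521.   -5.9 109.7] rpy [180.   -0.2  -4.9] F [ 0.4 -0.3 -1. ] op 17.6 ff 15.0 j6 81
 turn [ 0.  -0.2  0.1]  then shift [-11.1  -0.5   2.7]
tool_pos: [0.5149, -0.0054, 0.1081]
force: [-0.9, -0.5, -0.6]
finger_force: 15.0
```

```bash
python3 -m creep '[{"rot":[0,0,0],"travel":[-0.002,0,0.002],"hand":-1},{"rot":[0,0,0],"travel":[0,0,0],"hand":-1}]' |grep -E "tool|force"
python3 -m creep '[{"rot":[0,0,0],"travel":[-0.0015,0,0],"hand":-1},{"rot":[0,0,0],"travel":[0,0,0],"hand":-1}]' |grep -E "tool|force"
python3 -m creep '[{"rot":[0,0,0],"travel":[-0.0015,0,0],"hand":-1},{"rot":[0,0,0],"travel":[0,0,0],"hand":-1}]' |grep -E "tool|force"
python3 -m creep '[{"rot":[0,0,0],"travel":[-0.001,0,0],"hand":-1},{"rot":[0,0,0],"travel":[0,0,0],"hand":-1}]' |grep -E "tool|force"
```

```text
tool_pos: [0.5124, -0.0051, 0.1056]
force: [-0.2, -0.1, -0.6]
finger_force: 15.0
tool_pos: [0.5115, -0.0051, 0.1061]
force: [0.9, -0.2, -0.3]
finger_force: 15.0
tool_pos: [0.5106, -0.0051, 0.1065]
force: [1.3, -0.4, -0.6]
finger_force: 15.0
tool_pos: [0.5099, -0.0051, 0.1067]
force: [4.2, -1.0, 0.8]
finger_force: 15.0
```

```bash
python3 -m creep '[{"rot":[0,0,0],"travel":[0.001,0,0.0025],"hand":-1},{"rot":[0,0,0],"travel":[0,0,0.001],"hand":-1},{"rot":[0,0,0],"travel":[0,0,0],"hand":-1}]' |grep -E "tool|force"
python3 -m creep '[{"rot":[0,0,0],"travel":[0,0,0],"hand":-0.4},{"rot":[0,0,0],"travel":[0,0,0],"hand":0.1},{"rot":[0,0,0],"travel":[0,0,0],"hand":0.2},{"rot":[0,0,0],"travel":[0,0,-0.02],"hand":0.2},{"rot":[0,0,0],"travel":[0,0,-0.045],"hand":0.2},{"rot":[0,0,0],"travel":[0,0,-0.045],"hand":0.2},{"rot":[0,0,0],"travel":[0,0,-0.02],"hand":0.2},{"rot":[0,0,0],"travel":[0,0,0],"hand":0.2}]' 15|grep -E "tool|force|open"
python3 w.py w26 old_1:8; python3 go.py 464 336 225 -5
```

```text
tool_pos: [0.5103, -0.0051, 0.1027]
force: [2.9, -1.0, 1.1]
finger_force: 15.0
tool_pos: [0.5117, -0.0053, 0.2361]
force: [0.3, 0.7, 0.2]
opening: 0.602
finger_force: 0.0
wrist old_1 0.65 [283.0, 256.0] 771 (np.float64(439.2), np.float64(1.9), 0, np.float64(0.562))
wrist old_1 0.55 [277.0, 229.0] 754 (np.float64(474.6), np.float64(-0.1), 0, np.float64(0.429))
t 48.4 pos [509.3  -4.8 231.5] rpy [-1.8e+02  1.0e-01 -5.0e+00] F [-0.   1.   0.4] op 55.7 ff 0.0 j6 81
 turn [-0.   0.1  0. ]  then shift [ -74.8 -335.5    6.5]
```

```bash
python3 -m creep '[{"rot":[0,0,0],"travel":[-0.009,-0.0419,0],"hand":0.2},{"rot":[0,0,0],"travel":[-0.009,-0.0419,0],"hand":0.2},{"rot":[0,0,0],"travel":[-0.009,-0.0419,0],"hand":0.2},{"rot":[0,0,0],"travel":[-0.009,-0.0419,0],"hand":0.2},{"rot":[0,0,0],"travel":[-0.009,-0.0419,0],"hand":0.2},{"rot":[0,0,0],"travel":[-0.009,-0.0419,0],"hand":0.2},{"rot":[0,0,0],"travel":[-0.009,-0.0419,0],"hand":0.2},{"rot":[0,0,0],"travel":[-0.009,-0.0419,0],"hand":0.2}]' |grep tool
python3 -m creep '[{"rot":[0,0,0],"travel":[0,0,0],"hand":0.2},{"rot":[0,0,0],"travel":[0,0,0],"hand":0.2},{"rot":[0,0,0],"travel":[0,0,0],"hand":0.2},{"rot":[0,0,0],"travel":[0,0,0],"hand":0.2}]' |grep tool
python3 w.py w27 new_1:4; python3 go.py 466.5 336 97 -5
```

```text
tool_pos: [0.4651, 0.3363, 0.2294]
tool_pos: [0.4672, 0.3339, 0.2318]
wrist new_1 0.93 [339.0, 140.0] 925 (np.float64(522.2), np.float64(266.8), 0, np.float64(0.058))
wrist new_1 0.86 [281.0, 194.0] 924 (np.float64(467.6), np.float64(336.3), 0, np.float64(0.05))
wrist new_1 0.69 [540.0, 136.0] 917 (np.float64(506.1), np.float64(-32.5), 0, np.float64(0.111))
t 49.7 pos [467.4 334.1 232.4] rpy [180.    0.   -5.1] F [ 0.2 -1.   0.1] op 55.5 ff 0.0 j6 119
 turn [ 0.   0.  -0.1]  then shift [ -1.1  -1.8 135.4]
```

```bash
python3 -m creep '[{"rot":[0,0,0],"travel":[0,-0.0018,0.04],"hand":0.2},{"rot":[0,0,0],"travel":[0,0,0.045],"hand":0.2},{"rot":[0,0,0],"travel":[0,0,0.035],"hand":0.2},{"rot":[0,0,0],"travel":[0,0,0.013],"hand":0},{"rot":[0,0,0],"travel":[0,0,0],"hand":-0.5},{"rot":[0,0,0],"travel":[0,0,0],"hand":-1},{"rot":[0,0,0],"travel":[0,0,0],"hand":-1},{"rot":[0,0,0],"travel":[0,0,0],"hand":-1}]' 15|grep -E "tool|force|open"
python3 -m creep '[{"rot":[0,0,0],"travel":[0,0,0],"hand":-1},{"rot":[0,0,0],"travel":[0,0,-0.015],"hand":-1},{"rot":[0,0,0],"travel":[0,0,-0.04],"hand":-1},{"rot":[0,0,0],"travel":[0,0,-0.045],"hand":-1},{"rot":[0,0,0],"travel":[0,0,-0.04],"hand":-1},{"rot":[0,0,0],"travel":[0,0,0],"hand":-1},{"rot":[0,0,0],"travel":[0,0,0],"hand":-1},{"rot":[0,0,0],"travel":[0,0,0],"hand":-1}]' |grep -E "tool|force|open"
python3 go.py 553 -8 236 -5
```

```text
tool_pos: [0.4687, 0.3376, 0.1017]
force: [-0.4, -1.9, 3.9]
opening: 0.187
finger_force: 15.5
tool_pos: [0.4663, 0.3367, 0.2381]
force: [0.4, -0.4, -1.0]
opening: 0.193
finger_force: 15.0
t 51.3 pos [466.3 336.7 238.1] rpy [ 1.799e+02  1.000e-01 -4.900e+00] F [ 0.4 -0.4 -1. ] op 17.8 ff 15.0 j6 119
 turn [0.1 0.1 0.1]  then shift [116.4 335.8   2.1]
```

```bash
python3 -m creep '[{"rot":[0,0,0],"travel":[0.0145,0.0419,0],"hand":-1},{"rot":[0,0,0],"travel":[0.0145,0.0419,0],"hand":-1},{"rot":[0,0,0],"travel":[0.0145,0.0419,0],"hand":-1},{"rot":[0,0,0],"travel":[0.0145,0.0419,0],"hand":-1},{"rot":[0,0,0],"travel":[0.0145,0.0419,0],"hand":-1},{"rot":[0,0,0],"travel":[0.0145,0.0419,0],"hand":-1},{"rot":[0,0,0],"travel":[0.0145,0.0419,0],"hand":-1},{"rot":[0,0,0],"travel":[0.0145,0.0419,0],"hand":-1}]' |grep tool
python3 -m creep '[{"rot":[0,0,0],"travel":[0,0,0],"hand":-1},{"rot":[0,0,0],"travel":[0,0,0],"hand":-1},{"rot":[0,0,0],"travel":[0,0,0],"hand":-1},{"rot":[0,0,0],"travel":[0,0,0],"hand":-1}]' |grep -E "tool|force|open"
python3 go.py 553 -8 110 -5
```

```text
tool_pos: [0.5529, -0.0084, 0.2374]
tool_pos: [0.5534, -0.0055, 0.239]
force: [-0.1, 0.2, -1.7]
opening: 0.192
finger_force: 15.0
t 52.5 pos [553.4  -5.5 239. ] rpy [-1.8e+02  1.0e-01 -4.8e+00] F [-0.1  0.2 -1.7] op 17.6 ff 15.0 j6 82
 turn [-0.   0.1  0.2]  then shift [ -0.2   2.5 129. ]
```

```bash
python3 -m creep '[{"rot":[0,0,0],"travel":[0,0.002,0.03],"hand":-1},{"rot":[0,0,0],"travel":[0,0,0.04],"hand":-1},{"rot":[0,0,0],"travel":[0,0,0.04],"hand":-1},{"rot":[0,0,0],"travel":[0,0,0.02],"hand":-1},{"rot":[0,0,0],"travel":[0,0,0],"hand":-1},{"rot":[0,0,0],"travel":[0,0,0],"hand":-1},{"rot":[0,0,0],"travel":[-0.003,0,0],"hand":-1},{"rot":[0,0,0],"travel":[0,0,0],"hand":-1}]' |grep -E "tool|force"
python3 -m creep '[{"rot":[0,0,0],"travel":[-0.002,0,0.0025],"hand":-1},{"rot":[0,0,0],"travel":[0,0,0],"hand":-1}]' |grep -E "tool|force"
python3 -m creep '[{"rot":[0,0,0],"travel":[-0.0015,0,0],"hand":-1},{"rot":[0,0,0],"travel":[0,0,0],"hand":-1}]' |grep -E "tool|force"
python3 -m creep '[{"rot":[0,0,0],"travel":[-0.0015,0,0],"hand":-1},{"rot":[0,0,0],"travel":[0,0,0],"hand":-1}]' |grep -E "tool|force"
```

```text
tool_pos: [0.5515, -0.0086, 0.1111]
force: [-0.2, -0.6, -0.7]
finger_force: 15.0
tool_pos: [0.5485, -0.0085, 0.1071]
force: [-0.2, -0.8, 0.0]
finger_force: 15.0
tool_pos: [0.5471, -0.0084, 0.1071]
force: [-0.3, 0.1, -1.3]
finger_force: 15.0
tool_pos: [0.5459, -0.0083, 0.1071]
force: [0.6, -1.0, -1.8]
finger_force: 15.0
```

```bash
python3 -m creep '[{"rot":[0,0,0],"travel":[-0.0015,0,0],"hand":-1},{"rot":[0,0,0],"travel":[0,0,0],"hand":-1}]' |grep -E "tool|force"
python3 -m creep '[{"rot":[0,0,0],"travel":[-0.001,0,0],"hand":-1},{"rot":[0,0,0],"travel":[0,0,0],"hand":-1}]' |grep -E "tool|force"
python3 -m creep '[{"rot":[0,0,0],"travel":[-0.001,0,0],"hand":-1},{"rot":[0,0,0],"travel":[0,0,0],"hand":-1}]' |grep -E "tool|force"
```

```text
tool_pos: [0.5448, -0.0082, 0.1073]
force: [2.5, -1.1, -1.0]
finger_force: 15.0
tool_pos: [0.5441, -0.0082, 0.1075]
force: [3.9, 0.2, -0.2]
finger_force: 15.0
tool_pos: [0.543, -0.0081, 0.1076]
force: [2.7, 0.2, 0.8]
finger_force: 15.0
```

Contact. I set it down, release, and go to the bottle at (522,266.7).

```bash
python3 -m creep '[{"rot":[0,0,0],"travel":[0.001,0,0.0025],"hand":-1},{"rot":[0,0,0],"travel":[0,0,0.001],"hand":-1},{"rot":[0,0,0],"travel":[0,0,0],"hand":-1}]' |grep -E "tool|force"
python3 -m creep '[{"rot":[0,0,0],"travel":[0,0,0],"hand":-0.4},{"rot":[0,0,0],"travel":[0,0,0],"hand":0.1},{"rot":[0,0,0],"travel":[0,0,0],"hand":0.2},{"rot":[0,0,0],"travel":[0,0,-0.02],"hand":0.2},{"rot":[0,0,0],"travel":[0,0,-0.045],"hand":0.2},{"rot":[0,0,0],"travel":[0,0,-0.045],"hand":0.2},{"rot":[0,0,0],"travel":[0,0,-0.02],"hand":0.2},{"rot":[0,0,0],"travel":[0,0,0],"hand":0.2}]' 15|grep -E "tool|force|open"
python3 go.py 522 266.7 234 -5
python3 - <<'E'
from h import *
par("side");eyes.grab_frame("side"); see("side","old_1","bottle",.008)
E
```

```text
tool_pos: [0.5437, -0.0082, 0.1041]
force: [2.5, 0.0, 4.6]
finger_force: 15.0
tool_pos: [0.5451, -0.0084, 0.2372]
force: [0.5, 0.6, -0.2]
opening: 0.6
finger_force: 0.0
t 55.6 pos [545.1  -8.4 237.2] rpy [179.9  -0.4  -4.9] F [ 0.5  0.6 -0.2] op 55.2 ff 0.0 j6 81
 turn [ 0.1 -0.4  0.1]  then shift [ -46.9 -272.     3.2]
side old_1 0.56 [312.0, 236.0] 397 (np.float64(449.5), np.float64(-13.3), 0, np.float64(0.209))
```

```bash
python3 -m creep '[{"rot":[0,0,0],"travel":[-0.0057,-0.0341,0],"hand":0.2},{"rot":[0,0,0],"travel":[-0.0057,-0.0341,0],"hand":0.2},{"rot":[0,0,0],"travel":[-0.0057,-0.0341,0],"hand":0.2},{"rot":[0,0,0],"travel":[-0.0057,-0.0341,0],"hand":0.2},{"rot":[0,0,0],"travel":[-0.0057,-0.0341,0],"hand":0.2},{"rot":[0,0,0],"travel":[-0.0057,-0.0341,0],"hand":0.2},{"rot":[0,0,0],"travel":[-0.0057,-0.0341,0],"hand":0.2},{"rot":[0,0,0],"travel":[-0.0057,-0.0341,0],"hand":0.2}]' |grep tool
python3 -m creep '[{"rot":[0,0,0],"travel":[0,0,0],"hand":0.2},{"rot":[0,0,0],"travel":[0,0,0],"hand":0.2},{"rot":[0,0,0],"travel":[0,0,0],"hand":0.2},{"rot":[0,0,0],"travel":[0,0,0],"hand":0.2}]' |grep tool
python3 w.py w29 new_1:4; python3 go.py 522 266.7 97 -5
```

```text
tool_pos: [0.5196, 0.2686, 0.2303]
tool_pos: [0.5214, 0.2664, 0.2329]
wrist new_1 0.92 [504.0, 188.0] 1743 (np.float64(506.3), np.float64(-11.4), 0, np.float64(0.108))
wrist new_1 0.90 [284.0, 189.0] 946 (np.float64(523.5), np.float64(266.4), 0, np.float64(0.027))
wrist new_1 0.61 [230.0, 178.0] 1092 (np.float64(539.1), np.float64(326.8), 0, np.float64(0.016))
wrist new_1 0.57 [513.0, 159.0] 1929 (np.float64(543.6), np.float64(-13.6), 0, np.float64(0.084))
t 57.0 pos [521.6 266.7 233.4] rpy [180.   0.  -5.] F [-0.2 -0.5 -0.3] op 55.3 ff 0.0 j6 110
 turn [ 0.  0. -0.]  then shift [  0.4  -0.  136.4]
```

```bash
python3 -m creep '[{"rot":[0,0,0],"travel":[0.001,0,0.04],"hand":0},{"rot":[0,0,0],"travel":[0,0,0.045],"hand":0},{"rot":[0,0,0],"travel":[0,0,0.035],"hand":0},{"rot":[0,0,0],"travel":[0,0,0.014],"hand":0},{"rot":[0,0,0],"travel":[0,0,0],"hand":-0.5},{"rot":[0,0,0],"travel":[0,0,0],"hand":-1},{"rot":[0,0,0],"travel":[0,0,0],"hand":-1},{"rot":[0,0,0],"travel":[0,0,0],"hand":-1}]' 15|grep -E "tool|force|open"
python3 -m creep '[{"rot":[0,0,0],"travel":[0,0,0],"hand":-1},{"rot":[0,0,0],"travel":[0,0,-0.015],"hand":-1},{"rot":[0,0,0],"travel":[0,0,-0.04],"hand":-1},{"rot":[0,0,0],"travel":[0,0,-0.045],"hand":-1},{"rot":[0,0,0],"travel":[0,0,-0.04],"hand":-1},{"rot":[0,0,0],"travel":[0,0,0],"hand":-1},{"rot":[0,0,0],"travel":[0,0,0],"hand":-1},{"rot":[0,0,0],"travel":[0,0,0],"hand":-1}]' |grep -E "tool|force|open"
python3 go.py 587 -10.7 236 -5
```

```text
tool_pos: [0.524, 0.2679, 0.1019]
force: [0.6, -2.1, 5.2]
opening: 0.192
finger_force: 15.0
tool_pos: [0.5214, 0.2674, 0.238]
force: [-0.2, -0.6, -0.7]
opening: 0.193
finger_force: 15.0
t 58.6 pos [521.4 267.4 238. ] rpy [179.9   0.2  -5. ] F [-0.2 -0.6 -0.7] op 17.7 ff 15.0 j6 110
 turn [0.1 0.2 0. ]  then shift [ 89.6 271.3   2. ]
```

```bash
python3 -m creep '[{"rot":[0,0,0],"travel":[0.0111,0.0341,0],"hand":-1},{"rot":[0,0,0],"travel":[0.0111,0.0341,0],"hand":-1},{"rot":[0,0,0],"travel":[0.0111,0.0341,0],"hand":-1},{"rot":[0,0,0],"travel":[0.0111,0.0341,0],"hand":-1},{"rot":[0,0,0],"travel":[0.0111,0.0341,0],"hand":-1},{"rot":[0,0,0],"travel":[0.0111,0.0341,0],"hand":-1},{"rot":[0,0,0],"travel":[0.0111,0.0341,0],"hand":-1},{"rot":[0,0,0],"travel":[0.0111,0.0341,0],"hand":-1}]' |grep tool
python3 -m creep '[{"rot":[0,0,0],"travel":[0,0,0],"hand":-1},{"rot":[0,0,0],"travel":[0,0,0],"hand":-1},{"rot":[0,0,0],"travel":[0,0,0],"hand":-1},{"rot":[0,0,0],"travel":[0,0,0],"hand":-1}]' |grep -E "tool|force|open"
python3 go.py 587 -10.7 110 -5
```

```text
tool_pos: [0.5862, -0.013, 0.2372]
tool_pos: [0.5869, -0.0106, 0.239]
force: [0.3, 0.3, -1.8]
opening: 0.191
finger_force: 15.0
t 59.8 pos [586.9 -10.6 239. ] rpy [-1.8e+02  1.0e-01 -4.9e+00] F [ 0.3  0.3 -1.8] op 17.6 ff 15.0 j6 82
 turn [-0.   0.1  0.1]  then shift [1.00e-01 1.00e-01 1.29e+02]
```

```bash
python3 -m creep '[{"rot":[0,0,0],"travel":[0,0,0.03],"hand":-1},{"rot":[0,0,0],"travel":[0,0,0.04],"hand":-1},{"rot":[0,0,0],"travel":[0,0,0.04],"hand":-1},{"rot":[0,0,0],"travel":[0,0,0.02],"hand":-1},{"rot":[0,0,0],"travel":[0,0,0],"hand":-1},{"rot":[0,0,0],"travel":[0,0,0],"hand":-1},{"rot":[0,0,0],"travel":[-0.003,0,0],"hand":-1},{"rot":[0,0,0],"travel":[0,0,0],"hand":-1}]' |grep -E "tool|force"
python3 -m creep '[{"rot":[0,0,0],"travel":[-0.003,0,0.0025],"hand":-1},{"rot":[0,0,0],"travel":[0,0,0],"hand":-1}]' |grep -E "tool|force"
python3 -m creep '[{"rot":[0,0,0],"travel":[-0.0015,0,0],"hand":-1},{"rot":[0,0,0],"travel":[0,0,0],"hand":-1}]' |grep -E "tool|force"
python3 -m creep '[{"rot":[0,0,0],"travel":[-0.0015,0,0],"hand":-1},{"rot":[0,0,0],"travel":[0,0,0],"hand":-1}]' |grep -E "tool|force"
python3 -m creep '[{"rot":[0,0,0],"travel":[-0.001,0,0],"hand":-1},{"rot":[0,0,0],"travel":[0,0,0],"hand":-1}]' |grep -E "tool|force"
```

```text
tool_pos: [0.585, -0.0115, 0.1111]
force: [0.6, 0.0, -1.2]
finger_force: 15.0
tool_pos: [0.581, -0.0113, 0.1071]
force: [-0.1, -0.8, -1.1]
finger_force: 15.0
tool_pos: [0.5799, -0.0112, 0.1072]
force: [-0.1, -0.1, -1.0]
finger_force: 15.0
tool_pos: [0.5785, -0.0112, 0.1072]
force: [1.1, -0.4, -0.2]
finger_force: 15.0
tool_pos: [0.5778, -0.0111, 0.1073]
force: [1.9, 0.4, -1.2]
finger_force: 15.0
```

```bash
python3 -m creep '[{"rot":[0,0,0],"travel":[-0.001,0,0],"hand":-1},{"rot":[0,0,0],"travel":[0,0,0],"hand":-1}]' |grep -E "tool|force"
python3 -m creep '[{"rot":[0,0,0],"travel":[0.0005,0,0.0025],"hand":-1},{"rot":[0,0,0],"travel":[0,0,0.001],"hand":-1},{"rot":[0,0,0],"travel":[0,0,0],"hand":-1}]' |grep -E "tool|force"
python3 -m creep '[{"rot":[0,0,0],"travel":[0,0,0],"hand":-0.4},{"rot":[0,0,0],"travel":[0,0,0],"hand":0.1},{"rot":[0,0,0],"travel":[0,0,0],"hand":0.2},{"rot":[0,0,0],"travel":[0,0,-0.02],"hand":0.2},{"rot":[0,0,0],"travel":[0,0,-0.045],"hand":0.2},{"rot":[0,0,0],"travel":[0,0,-0.045],"hand":0.2},{"rot":[0,0,0],"travel":[0,0,-0.02],"hand":0.2},{"rot":[0,0,0],"travel":[0,0,0],"hand":0.2}]' 15|grep -E "tool|force|open"
python3 go.py 539 326.8 234 -5
```

```text
tool_pos: [0.577, -0.011, 0.1075]
force: [2.8, -0.5, -0.3]
finger_force: 15.0
tool_pos: [0.5773, -0.0111, 0.1039]
force: [3.6, -0.6, 1.8]
finger_force: 15.0
tool_pos: [0.5787, -0.0113, 0.2375]
force: [-0.3, -0.2, 0.4]
opening: 0.602
finger_force: 0.0
t 62.7 pos [578.7 -11.3 237.5] rpy [179.9  -0.4  -4.9] F [-0.3 -0.2  0.4] op 55.4 ff 0.0 j6 82
 turn [ 0.1 -0.4  0.1]  then shift [ -69.  -333.3    3.5]
```

```bash
python3 -m creep '[{"rot":[0,0,0],"travel":[-0.0085,-0.0417,0],"hand":0.2},{"rot":[0,0,0],"travel":[-0.0085,-0.0417,0],"hand":0.2},{"rot":[0,0,0],"travel":[-0.0085,-0.0417,0],"hand":0.2},{"rot":[0,0,0],"travel":[-0.0085,-0.0417,0],"hand":0.2},{"rot":[0,0,0],"travel":[-0.0085,-0.0417,0],"hand":0.2},{"rot":[0,0,0],"travel":[-0.0085,-0.0417,0],"hand":0.2},{"rot":[0,0,0],"travel":[-0.0085,-0.0417,0],"hand":0.2},{"rot":[0,0,0],"travel":[-0.0085,-0.0417,0],"hand":0.2}]' |grep tool
python3 -m creep '[{"rot":[0,0,0],"travel":[0,0,0],"hand":0.2},{"rot":[0,0,0],"travel":[0,0,0],"hand":0.2},{"rot":[0,0,0],"travel":[0,0,0],"hand":0.2},{"rot":[0,0,0],"travel":[0,0,0],"hand":0.2}]' |grep tool
python3 w.py w31 new_1:4; python3 go.py 539.5 327 97 -5
```

```text
tool_pos: [0.5362, 0.3285, 0.2308]
tool_pos: [0.5381, 0.3258, 0.2329]
wrist new_1 0.96 [281.0, 190.0] 964 (np.float64(539.9), np.float64(327.3), 0, np.float64(0.019))
wrist new_1 0.70 [535.0, 191.0] 1260 (np.float64(504.0), np.float64(-18.0), 0, np.float64(0.093))
wrist new_1 0.56 [544.0, 137.0] 1031 (np.float64(575.7), np.float64(-24.3), 0, np.float64(0.098))
t 64.0 pos [538.3 326.1 233.4] rpy [180.    0.   -5.1] F [0.6 0.1 0.9] op 55.1 ff 0.0 j6 115
 turn [ 0.   0.  -0.1]  then shift [  1.1  -1.  136.4]
```

```bash
python3 -m creep '[{"rot":[0,0,0],"travel":[0.001,-0.001,0.04],"hand":0},{"rot":[0,0,0],"travel":[0,0,0.045],"hand":0},{"rot":[0,0,0],"travel":[0,0,0.035],"hand":0},{"rot":[0,0,0],"travel":[0,0,0.014],"hand":0},{"rot":[0,0,0],"travel":[0,0,0],"hand":-0.5},{"rot":[0,0,0],"travel":[0,0,0],"hand":-1},{"rot":[0,0,0],"travel":[0,0,0],"hand":-1},{"rot":[0,0,0],"travel":[0,0,0],"hand":-1}]' 15|grep -E "tool|force|open"
python3 -m creep '[{"rot":[0,0,0],"travel":[0,0,0],"hand":-1},{"rot":[0,0,0],"travel":[0,0,-0.015],"hand":-1},{"rot":[0,0,0],"travel":[0,0,-0.04],"hand":-1},{"rot":[0,0,0],"travel":[0,0,-0.045],"hand":-1},{"rot":[0,0,0],"travel":[0,0,-0.04],"hand":-1},{"rot":[0,0,0],"travel":[0,0,0],"hand":-1},{"rot":[0,0,0],"travel":[0,0,0],"hand":-1},{"rot":[0,0,0],"travel":[0,0,0],"hand":-1}]' |grep -E "tool|force|open"
python3 go.py 620 -13.3 236 -5
```

```text
tool_pos: [0.5406, 0.3286, 0.102]
force: [0.5, -1.3, 5.1]
opening: 0.188
finger_force: 15.0
tool_pos: [0.538, 0.3279, 0.2379]
force: [-0.8, -0.2, -0.8]
opening: 0.189
finger_force: 15.0
t 65.6 pos [538.  327.9 237.9] rpy [179.9   0.2  -4.9] F [-0.8 -0.2 -0.8] op 17.4 ff 15.0 j6 115
 turn [0.1 0.2 0.1]  then shift [111.5 332.8   1.9]
```

```bash
python3 -m creep '[{"rot":[0,0,0],"travel":[0.0138,0.0417,0],"hand":-1},{"rot":[0,0,0],"travel":[0.0138,0.0417,0],"hand":-1},{"rot":[0,0,0],"travel":[0.0138,0.0417,0],"hand":-1},{"rot":[0,0,0],"travel":[0.0138,0.0417,0],"hand":-1},{"rot":[0,0,0],"travel":[0.0138,0.0417,0],"hand":-1},{"rot":[0,0,0],"travel":[0.0138,0.0417,0],"hand":-1},{"rot":[0,0,0],"travel":[0.0138,0.0417,0],"hand":-1},{"rot":[0,0,0],"travel":[0.0138,0.0417,0],"hand":-1}]' |grep tool
python3 -m creep '[{"rot":[0,0,0],"travel":[0,0,0],"hand":-1},{"rot":[0,0,0],"travel":[0,0,0],"hand":-1},{"rot":[0,0,0],"travel":[0,0,0],"hand":-1},{"rot":[0,0,0],"travel":[0,0,0],"hand":-1}]' |grep -E "tool|force|open"
python3 go.py 620 -13.3 110 -5
```

```text
tool_pos: [0.6191, -0.0152, 0.2372]
tool_pos: [0.6197, -0.0122, 0.2389]
force: [0.4, 0.0, -1.2]
opening: 0.188
finger_force: 15.0
t 66.8 pos [619.7 -12.2 238.9] rpy [-1.8e+02  1.0e-01 -4.8e+00] F [ 0.4  0.  -1.2] op 17.3 ff 15.0 j6 83
 turn [-0.   0.1  0.2]  then shift [  0.4   1.1 128.9]
```

```bash
python3 -m creep '[{"rot":[0,0,0],"travel":[0,0.001,0.03],"hand":-1},{"rot":[0,0,0],"travel":[0,0,0.04],"hand":-1},{"rot":[0,0,0],"travel":[0,0,0.04],"hand":-1},{"rot":[0,0,0],"travel":[0,0,0.02],"hand":-1},{"rot":[0,0,0],"travel":[0,0,0],"hand":-1},{"rot":[0,0,0],"travel":[0,0,0],"hand":-1},{"rot":[0,0,0],"travel":[-0.003,0,0],"hand":-1},{"rot":[0,0,0],"travel":[0,0,0],"hand":-1}]' |grep -E "tool|force"
python3 -m creep '[{"rot":[0,0,0],"travel":[-0.003,0,0.0025],"hand":-1},{"rot":[0,0,0],"travel":[0,0,0],"hand":-1}]' |grep -E "tool|force"
python3 -m creep '[{"rot":[0,0,0],"travel":[-0.0015,0,0],"hand":-1},{"rot":[0,0,0],"travel":[0,0,0],"hand":-1}]' |grep -E "tool|force"
python3 -m creep '[{"rot":[0,0,0],"travel":[-0.0015,0,0],"hand":-1},{"rot":[0,0,0],"travel":[0,0,0],"hand":-1}]' |grep -E "tool|force"
python3 -m creep '[{"rot":[0,0,0],"travel":[-0.001,0,0],"hand":-1},{"rot":[0,0,0],"travel":[0,0,0],"hand":-1}]' |grep -E "tool|force"
```

```text
tool_pos: [0.6177, -0.0142, 0.111]
force: [0.5, -0.3, -1.1]
finger_force: 15.0
tool_pos: [0.6137, -0.0141, 0.107]
force: [0.1, -0.2, -0.9]
finger_force: 15.0
tool_pos: [0.6126, -0.0141, 0.1071]
force: [0.9, 0.0, -1.7]
finger_force: 15.0
tool_pos: [0.6116, -0.014, 0.1073]
force: [2.6, 0.5, -1.1]
finger_force: 15.0
tool_pos: [0.6108, -0.014, 0.1075]
force: [3.9, -0.8, -0.4]
finger_force: 15.0
```

Contact. I set it down and release, then retract and take a final look with the last picture.

```bash
python3 -m creep '[{"rot":[0,0,0],"travel":[0.0005,0,0.0025],"hand":-1},{"rot":[0,0,0],"travel":[0,0,0.001],"hand":-1},{"rot":[0,0,0],"travel":[0,0,0],"hand":-1}]' |grep -E "tool|force"
python3 -m creep '[{"rot":[0,0,0],"travel":[0,0,0],"hand":-0.4},{"rot":[0,0,0],"travel":[0,0,0],"hand":0.1},{"rot":[0,0,0],"travel":[0,0,0],"hand":0.2},{"rot":[0,0,0],"travel":[0,0,-0.02],"hand":0.2},{"rot":[0,0,0],"travel":[0,0,-0.045],"hand":0.2},{"rot":[0,0,0],"travel":[0,0,-0.045],"hand":0.2},{"rot":[0,0,0],"travel":[0,0,-0.03],"hand":0.2},{"rot":[0,0,0],"travel":[-0.03,0,-0.02],"hand":0.2}]' 15|grep -E "tool|force|open"
python3 -m creep '[{"rot":[0,0,0],"travel":[-0.04,0,-0.01],"hand":0.2},{"rot":[0,0,0],"travel":[-0.04,0,-0.01],"hand":0.2},{"rot":[0,0,0],"travel":[-0.04,0,0],"hand":0.2},{"rot":[0,0,0],"travel":[-0.04,0,0],"hand":0.2},{"rot":[0,0,0],"travel":[-0.03,0,0],"hand":0.2},{"rot":[0,0,0],"travel":[0,0,0],"hand":0.2},{"rot":[0,0,0],"travel":[0,0,0],"hand":0.2},{"rot":[0,0,0],"travel":[0,0,0],"hand":0.2}]' |grep tool
python3 w.py w33 old_1:8
python3 - <<'E'
from h import *
f=eyes.grab_frame("side"); par("side"); see("side","cover","cover",.038,[-1])
a=cv2.resize(cv2.imread("pics/w33.png")[20:320,130:430],(400,400)); b=cv2.resize(f[140:290,205:355,::-1],(400,400),interpolation=2)
cv2.imwrite("pics/c33.png",np.hstack([a,b]))
E
```

```text
tool_pos: [0.6111, -0.014, 0.1038]
force: [3.7, -0.2, 2.0]
finger_force: 15.0
tool_pos: [0.5825, -0.0119, 0.2661]
force: [0.1, 0.3, -0.3]
opening: 0.601
finger_force: 0.0
tool_pos: [0.3921, 0.005, 0.2835]
wrist old_1 0.89 [284.0, 149.0] 592 (np.float64(439.8), np.float64(1.4), 0, np.float64(0.033))
wrist old_1 0.71 [282.0, 122.0] 631 (np.float64(475.1), np.float64(-0.4), 0, np.float64(0.005))
side cover 0.69 [303.0, 172.0] 1002 (np.float64(598.8), np.float64(-203.6), np.float64(-59.3), np.float64(0.02))
side cover 0.30 [246.0, 239.0] 737 (np.float64(563.6), np.float64(105.9), np.float64(-50.1), np.float64(0.997))
```

View pics/c33.png

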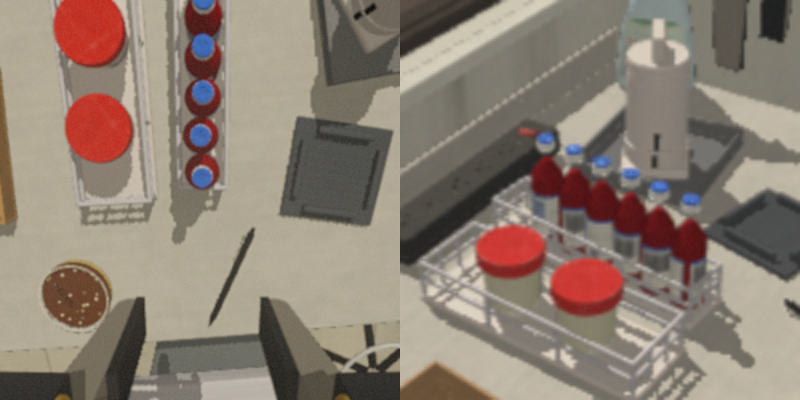

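The picture shows six upright bottles closed up from the front bar, with caps running from (690,200) to (545,140). The cups are undisturbed and the locked canister stands upright in the grey tray at (655,110). The robot is clear, so I hand in.

```bash
python3 -c "
from cell import hand_in
print(hand_in())"
```

```text
the job is handed in; nothing more can be done
None
```

The job is handed in (no verdict was returned): the oldest bottle is locked in the canister, upright in the grey tray, and the two remaining old bottles and four new ones stand closed up in the row from the front bar.

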